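Change the sample bottles clamped on the shaker

TASK

Change the samples on the shaker: press the clamp's red button in and slide the bar back towards the shaker's front edge until the button pops up in the last hole, the one with the red mark. Take off the finished bottle with the black cap and stand it upright on the blue mat, pick up every toppled sample bottle and stand it upright on the platform between the bar and the fence, in one row, then press the button again and slide the bar in until the button pops up in the middle hole (green mark), so that the bottles are held, and finally press the green start button. Leave all the other things on the bench where they are.

Things in the scene. Friction and masses are not known exactly. Their poses are not given: they have to be found in the camera images.
- shaker: Orbital shaker: fixed white box 290 (x) x 390 (y) x 58 mm high, origin at the centre of its underside, front edge towards the robot, x pointing from front to back, z up; place and yaw vary. In its frame (mm): the black platform's top is at z 70, x -135..135, y -140..125. The clamp's fixed outer tube (aluminium, 34 mm wide, top at z 100) runs along x from -130 to 8 at y 150.
- fence_mid (a point): Middle of the top of the fixed aluminium fence's inner face, at x 115 in the shaker's frame; the fence runs along the shaker's y from -133 to 117 mm, 30 mm high above the platform, at the platform's far edge.
- hole_red (a point): Keyhole in the tube's top at the red mark (x -105, y 150 in the shaker's frame): nearest the front edge, bar open. Holes are 20 mm long; the button sits above the hole it is in.
- hole_green (a point): Keyhole at the green mark (x -60, y 150): middle, bar clamping, as found.
- hole_yellow (a point): Keyhole at the yellow mark (x -15, y 150): bar right in; not needed.
- clamp (a joint): Clamp slide, m: the inner tube telescopes in the outer one and carries the cross bar. 0 = yellow hole, bar up against the fence; 0.045 = green hole (as found), bar 52 mm from the fence; 0.090 = red hole, bar 97 mm from the fence. Grows towards the shaker's front edge (its -x), range -0.003..0.093. Slides at about 2 N with the button in, locked (2 mm play) with it up.
- bar_mid (a point): Middle of the top edge of the steel cross bar (12 mm thick along x, from y -130 to 164 mm in the shaker's frame, top 28 mm above the platform); the bar's clamping face is 6 mm towards the fence from here.
- detent (a joint): Press depth of the red detent button, m: 0 = popped up in a hole, 0.008 = fully down; less than 0.005 still locks. Under the tube wall between two holes it is kept down at about 0.005 by the wall and pops up by itself in the next hole. Spring 3 N at the start, 6 N at full press.
- detent_top (a point): Centre of the top of the red detent button: a round cap 28 mm in diameter and 22 mm tall on a thin stem; the cap's underside is 9 mm above the tube's top when up. It travels with the inner tube. It may be pressed from above, or pinched by its sides and pushed down, and drawn along.
- start (a joint): Green start button of the shaker, press depth in m: 0 up, 0.006 fully down (5 N), springs back.
- start_top (a point): Centre of the top of the green start button (26 mm in diameter, on a black collar, at x -45, y -165 in the shaker's frame), pressed straight down.
- bottle_a: Square bottle with a yellow cap and band, 116 mm long: body 46 x 46 x 86 mm, then a neck and a round cap 34 mm in diameter reaching to 116 mm; about 0.18 kg, heavy foot, centre of mass 27 mm from the base. Origin at the centre of its base, x axis from base to cap, so it stands upright when x points up. At the start it lies toppled on the bench (axis 23 mm high). May be absent.
- bottle_b: Square bottle with a blue cap and band, 116 mm long: body 46 x 46 x 86 mm, then a neck and a round cap 34 mm in diameter reaching to 116 mm; about 0.18 kg, heavy foot, centre of mass 27 mm from the base. Origin at the centre of its base, x axis from base to cap, so it stands upright when x points up. At the start it lies toppled on the bench (axis 23 mm high). May be absent.
- bottle_c: Square bottle with an orange cap and band, 116 mm long: body 46 x 46 x 86 mm, then a neck and a round cap 34 mm in diameter reaching to 116 mm; about 0.18 kg, heavy foot, centre of mass 27 mm from the base. Origin at the centre of its base, x axis from base to cap, so it stands upright when x points up. At the start it lies toppled on the bench (axis 23 mm high). May be absent.
- bottle_d: Square bottle with a black cap and grey band, 116 mm long: body 46 x 46 x 86 mm, then a neck and a round cap 34 mm in diameter reaching to 116 mm; about 0.18 kg, heavy foot, centre of mass 27 mm from the base. Origin at the centre of its base, x axis from base to cap, so it stands upright when x points up. The finished sample: at the start it stands upright on the platform, clamped between bar and fence.
- mat: Blue mat for the finished bottle, fixed flat on the bench, 100 x 100 x 3 mm, origin at the centre of its underside, its sides along its x and y.
- amber: Bystander: amber glass bottle, 72 mm wide, 150 tall; origin at the centre of its underside.
- beaker: Bystander: glass beaker, 70 mm wide, 90 tall; origin at the centre of its underside.
- dish: Bystander: closed plastic dish, 60 mm wide, 16 tall; origin at the centre of its underside.
- jar: Bystander: glass jar, 86 mm wide, 110 tall; origin at the centre of its underside.
- tub: Bystander: white lidded tub, 60 mm wide, 75 tall; origin at the centre of its underside.

How it is judged (in metres and radians):
On the way, in this order (a step that is already met when the one before it is completed fails the run):
1. the bar is slid back and the red button has popped up in the hole with the red mark (value of joint clamp above 0.086 m and value of joint detent below 0.002 m), for 0.2 s.
2. the black-capped bottle stands on the mat and every other bottle stands upright on the platform between bar and fence, with the bar still back (angle between each of bottle_a, bottle_b, bottle_c, bottle_d's own x axis and vertical below 0.1 rad and z of bottle_a in the frame of shaker between 0.062 and 0.078 m and x of bottle_a in the frame of shaker between 0.03 and 0.115 m and y of bottle_a in the frame of shaker between -0.125 and 0.12 m and z of bottle_b in the frame of shaker between 0.062 and 0.078 m and x of bottle_b in the frame of shaker between 0.03 and 0.115 m and y of bottle_b in the frame of shaker between -0.125 and 0.12 m and z of bottle_c in the frame of shaker between 0.062 and 0.078 m and x of bottle_c in the frame of shaker between 0.03 and 0.115 m and y of bottle_c in the frame of shaker between -0.125 and 0.12 m and height (world z) of bottle_d between -0.003 and 0.01 m and horizontal distance between bottle_d and mat below 0.04 m and value of joint clamp above 0.08 m), for 0.2 s.
3. the bar is slid in and the red button has popped up in the middle hole (angle between each of bottle_a, bottle_b, bottle_c's own x axis and vertical below 0.1 rad and z of bottle_a in the frame of shaker between 0.062 and 0.078 m and x of bottle_a in the frame of shaker between 0.03 and 0.115 m and y of bottle_a in the frame of shaker between -0.125 and 0.12 m and z of bottle_b in the frame of shaker between 0.062 and 0.078 m and x of bottle_b in the frame of shaker between 0.03 and 0.115 m and y of bottle_b in the frame of shaker between -0.125 and 0.12 m and z of bottle_c in the frame of shaker between 0.062 and 0.078 m and x of bottle_c in the frame of shaker between 0.03 and 0.115 m and y of bottle_c in the frame of shaker between -0.125 and 0.12 m and value of joint clamp between 0.041 and 0.049 m and value of joint detent below 0.002 m), for 0.2 s.
4. the green start button is pressed (value of joint start above 0.004 m and value of joint clamp between 0.041 and 0.049 m and value of joint detent below 0.002 m).
At the end, for the whole second after the job is handed in: The black-capped bottle stands upright (within 6 degrees) within 40 mm of the mat's centre; all others present stand upright on the platform between bar and fence; clamp slide at 0.045 m within 4 mm, red button up (under 2 mm); start button pressed before and up again (all of step 3 and angle between bottle_d's own x axis and vertical below 0.1 rad and height (world z) of bottle_d between -0.003 and 0.01 m and horizontal distance between bottle_d and mat below 0.04 m and value of joint start below 0.002 m); the robot touches nothing.
It fails at once if a bystander is moved more than 40 mm or knocked over (distance of any of amber, beaker, dish, jar, tub from where it was at the start of the episode above 0.04 m or angle between any of amber, beaker, dish, jar, tub's own z axis and vertical above 0.5 rad).
Of bottle_a, bottle_b, bottle_c only 2 to 3 are there at a start; the rules pass over those that are not, and their reading is None.
At some moment in a run one of bottle_a, bottle_b, bottle_c may be knocked a few centimetres aside while the robot is not near it.
Once in a run the grip may slacken for a moment while it holds something.
It also fails if it takes over 210 s, if anything falls off the work surface, if the arm or the gripper's body presses on something with over 40 N, if the wrist force passes 120 N, or if a joint passes its speed limit or range.

ROBOT

A 6-joint arm with a two-finger parallel gripper is mounted at the origin on the work surface. World frame = base frame: x ahead of the robot, y to its left, z up, the work surface at z = 0. Lengths are in m, angles in degrees, forces in N, time in s.
With the tool pointing down it reaches from about 0.35 to 0.875 m from the base axis. Payload 4.2 kg.
Tool frame: the origin (TCP) lies on the front face of the gripper's body, between the roots of the fingers; the fingertips stand 70 mm ahead of it and the grasp point (between the pads) lies 51 mm ahead of it; z points along the fingers, y is the line along which they close (so a half turn about z gives the same grasp; the last joint's range is limited). The gripper opens to 87 mm and grips with 3 to 60 N. Pads are 19 mm wide; open, the fingers measure 117 mm over their backs; the gripper's body (75 mm by 190 mm) begins 51 mm behind the grasp point.
Start: joints at [14.817, 22.042, 0.453, 0, -68.411, -14.817], TCP at [0.625, 0, 0.292] pointing down, gripper open.
Joint ranges: [-179.83, 179.83], [-69.29, 118.12], [-61.27, 80.66], [-181.25, 117.63], [-171.15, -9.14], [-177.46, 177.46]. Speed limits (degrees/s): [159.86, 159.86, 180, 180, 180, 180].

INTERFACE

Orientations are given as a 3x3 rotation matrix whose columns are the frame's x, y, z axes.
In Python, from station import r gives the robot as it stands.
- The arm moves only by the shell command python3 -m pendant 'ROWS' [OPENING]. ROWS is JSON, a list of rows, each a list of 2 entries, a list of its own where there are three numbers: the shift along the tool's x, y, z in mm, then the turn, a rotation vector about the tool's x, y, z in rad. A call has 1 to 10 rows; each row is the pose to reach, as a shift and turn from the pose commanded when the call began, along the tool's axes at that moment; what a row does not reach only later rows make up. A row lasts 1/10 s, in which the tool goes at most 50 mm and 8.59 degrees, less where a joint would pass 70% of its speed; a pose out of reach is approached as far as the arm can. A call with a gripper value outside its range is refused whole. OPENING is the opening, from 0 (shut) to 1 (fully open), set as the call begins (- or left out, the last holds). The fingers move at their own pace and stop on an object; the grip force is fixed at half the most. Time passes only in rows, so rows that repeat a pose let the fingers close. It gives the time, the measured TCP pose, the force, the opening and the grip force at its end, in the units of the state.
- r.sense(): the state, without advancing time (a new reading comes with each control period).
- r.capture(name): name is "scene" or "side" or "wrist"; returns a dict with "frame" (420x560x3 uint8, red, green, blue), "vertical_fov" (degrees; the focal length in pixels is half the picture's height over the tangent of half this angle, whatever the lens; pixels are square), "cx", "cy" (the principal point, pixels), "rvec" (rotation vector, rad) and "tvec" (3), from world to camera coordinates, as OpenCV has them. Camera axes: x right, y down, z forward; pixel columns grow to the right and rows downward; lengths in m; the calibration is good to about 2 mm. A picture is of the moment at which its call begins. There is no depth.
- r.finish_job(): hands the job in; it is judged then, once.
The state is a dict: "time_s": time; "joints": joint angles; "joint_velocities": joint speeds; "effort": joint torques, N m; "tcp_pos": TCP position; "ee_rot": TCP orientation; "wrist_force": force on the tool from outside, world axes, zero at the start; "moment": the same for the moment, N m; "gripper_width": opening from 0.0 (shut) to 1.0 (fully open); "gripper_force": force on a finger pad.
Only numpy, scipy, OpenCV 4.12 (cv2) and the standard library are available. Lean on these libraries where they do the work, as an engineer would, in place of code of your own. Each camera call takes 0.05 s, during which the arm holds its last target. There are 200 camera calls.

## Working session

There is one attempt and no reset: what is moved stays moved. The work goes in short steps, Python scripts to look and compute and a shell command to move; the robot and the scene stay as the last step left them, time stands still between calls to the robot, and variables do not carry over. Pictures are saved under pics/ and viewed, at most 14 in all, crops included, and the job is handed in when it is done.

```bash
ls; mkdir -p pics; python3 - <<'E'
from station import r
import cv2
for n in ("scene","side"):
    c=r.capture(n); cv2.imwrite(f"pics/{n}0.png",cv2.resize(c["frame"][:,:,::-1],(800,600),interpolation=cv2.INTER_CUBIC))
    print(n,c["vertical_fov"],c["cx"],c["cy"],c["rvec"],c["tvec"])
print(r.sense())
E
```

```text
pics
scene 52.23432779375013 282.63866245764564 208.07576309956625 [ 1.97050171  0.91578908 -0.49256788] [-0.40560813 -0.09724016  1.7218901 ]
side 44.25709318000558 280.8672188293209 206.72211343502914 [ 0.79979145 -2.34379672  1.3267963 ] [0.45894345 0.23191703 1.34988095]
{'time_s': 0.1, 'joints': array([ 1.48166114e+01,  2.20857562e+01,  3.86547368e-01, -2.58001299e-02,
       -6.84119854e+01, -1.48148699e+01]), 'joint_velocities': array([-0.05664724, -0.12863586,  0.11885729,  0.18121794, -0.02715527,
        0.02138163]), 'effort': array([ 1.65357815e-04, -3.91689312e+01,  1.87934643e+01,  4.23187181e+00,
        1.34990664e-02, -6.93199490e-05]), 'tcp_pos': array([6.24585271e-01, 2.26287005e-05, 2.91266680e-01]), 'ee_rot': array([[-1.35598067e-04, -9.99998024e-01, -1.98321481e-03],
       [-9.99999987e-01,  1.35779780e-04, -9.14914329e-05],
       [ 9.17605326e-05,  1.98320237e-03, -9.99998029e-01]]), 'wrist_force': array([ 0.50471175, -0.40998276, -0.08738011]), 'moment': array([0.02852388, 0.02220836, 0.01268498]), 'gripper_force': 0.0, 'gripper_width': 0.9983499044256836}
```

View pics/scene0.png

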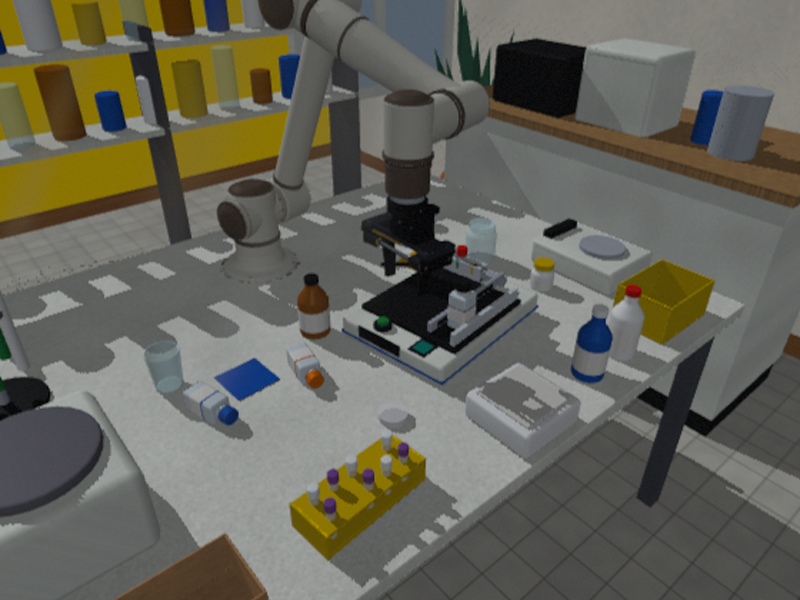

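View pics/side0.png

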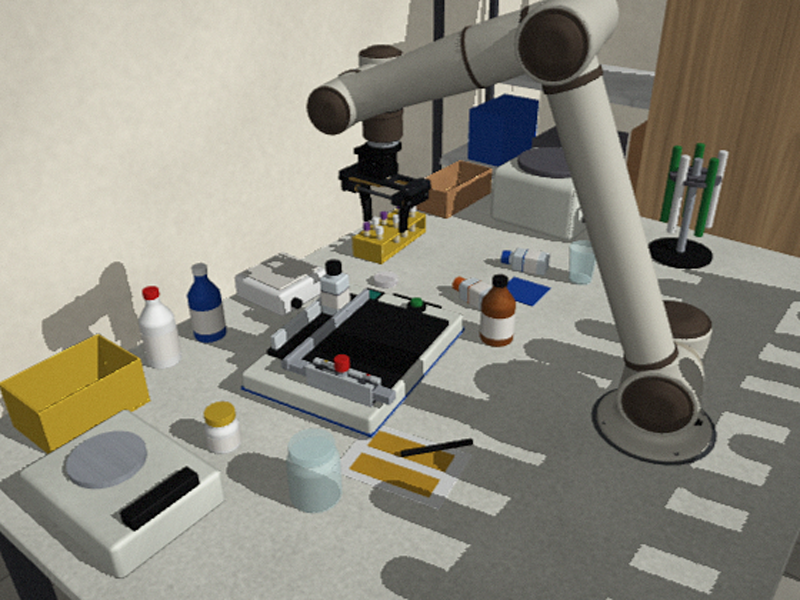

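The overview shows two toppled bottles: orange cap at scene (315,379), blue cap at scene (229,416). The yellow-capped item looks like the tub, so bottle_a is probably absent. The red button is at scene (462,251) / side (342,362), the green button at (383,323) / (417,303), and the black cap at (464,290) / (334,267). I'll triangulate these roughly and take a wrist view.

```bash
cat > h.py <<'E'
import numpy as np, cv2
from station import r
def cam(c):
    f=210/np.tan(np.radians(c["vertical_fov"]/2)); R,_=cv2.Rodrigues(np.array(c["rvec"],float)); t=np.array(c["tvec"],float)
    return np.array([[f,0,c["cx"]],[0,f,c["cy"]],[0,0,1]]),R,t
def ray(c,p):
    K,R,t=c; d=R.T@np.linalg.solve(K,[p[0],p[1],1.]); return -R.T@t,d/np.linalg.norm(d)
def tri(*cp):
    A=0;b=0
    L=[ray(c,p) for c,p in cp]
    for o,d in L: M=np.eye(3)-np.outer(d,d); A=A+M; b=b+M@o
    x=np.linalg.solve(A,b); return x, max(np.linalg.norm((np.eye(3)-np.outer(d,d))@(x-o)) for o,d in L)
def plane(c,p,z):
    o,d=ray(c,p); return o+d*(z-o[2])/d[2]
def proj(c,X):
    K,R,t=c; q=K@(R@np.array(X)+t); return q[:2]/q[2]
def crop(n,name,x,y,w,h,s):
    im=n["frame"][y:y+h,x:x+w,::-1]; cv2.imwrite("pics/"+name,cv2.resize(im,None,fx=s,fy=s,interpolation=cv2.INTER_CUBIC))
E
python3 - <<'E'
from h import *
np.set_printoptions(precision=4,suppress=True)
S=r.capture("scene");D=r.capture("side");W=r.capture("wrist")
s,d=cam(S),cam(D)
for n,a,b in [("red",(462,251),(342,362)),("green",(383,323),(417,303)),("blackcap",(464,290),(334,267)),("orange",(315,379),(459,284)),("blue",(229,416),(507,257)),("mat",(247,378),(527,291)),("amber",(311,280),(501,283)),("dish",(393,413),(386,281)),("tubtop",(544,264),(220,412))]:
    print(n,*tri((s,np.array(a)*.7),(d,np.array(b)*.7)))
print(W["vertical_fov"],W["cx"],W["cy"],W["rvec"],W["tvec"], -cam(W)[1].T@cam(W)[2])
crop(W,"w0.png",0,0,560,420,800/560)
a=cv2.resize(S["frame"][215:305,100:260,::-1],(800,450),interpolation=cv2.INTER_CUBIC)
cv2.imwrite("pics/s1.png",a)
E
```

```text
red [0.465  0.3244 0.1185] 0.002446305535164449
green [0.529  0.0168 0.0683] 0.0027765358678365545
blackcap [0.655  0.1348 0.1671] 0.002959977042439155
orange [ 0.5467 -0.1755  0.0214] 0.0007823982854036778
blue [ 0.5292 -0.3622  0.0194] 0.002812254765746973
mat [ 0.4216 -0.2722 -0.0016] 0.0058320966805691125
amber [ 0.3705 -0.0618  0.1363] 0.001905586055126707
dish [ 0.7136 -0.1052  0.0045] 0.0012376790153951422
tubtop [0.5854 0.5105 0.0667] 0.0018861060108710398
70.11662309032452 278.691785876884 202.91107424483334 [0.0014 3.1167 0.381 ] [ 0.625  -0.0292  0.3897] [ 0.6257 -0.066   0.3841]
```

View pics/w0.png

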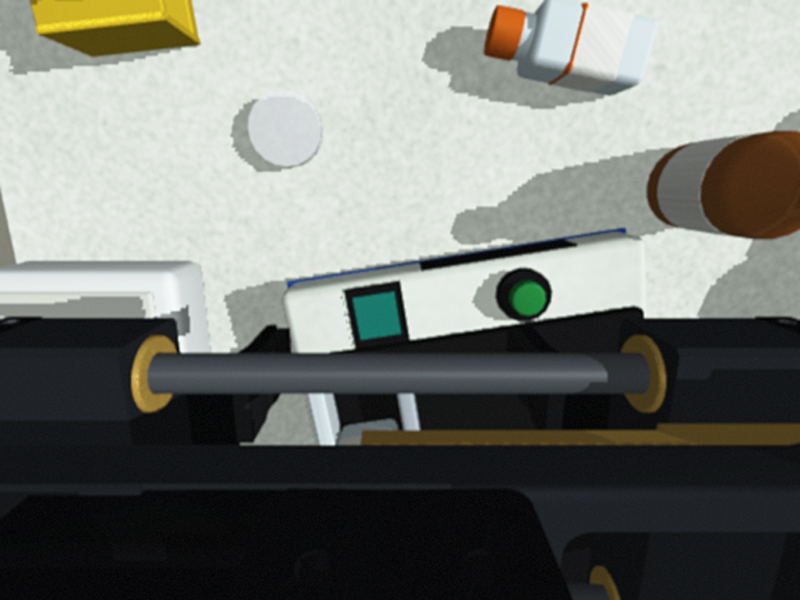

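View pics/s1.png

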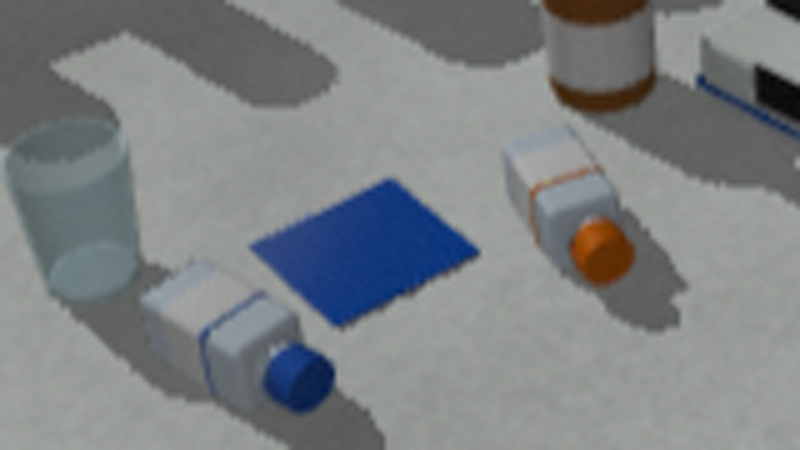

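Wrist view: the green button is at (528,297), the dish at (285,131) and the orange bottle at (570,40). The crop shows the mat at (365,250), the blue bottle lying beside the beaker, and the orange bottle next to the amber one. This puts the shaker near (0.548, 0.187) with a yaw of about 9°. Next I go to the left of the shaker, where the wrist camera can see it all.

```bash
python3 -m pendant '[[[-40,7,-20],[0,0,-0.03]],[[-85,14,-40],[0,0,-0.06]],[[-130,21,-60],[0,0,-0.09]],[[-175,28,-60],[0,0,-0.12]],[[-220,35,-60],[0,0,-0.157]],[[-265,42,-60],[0,0,-0.157]],[[-310,49,-60],[0,0,-0.157]],[[-355,56,-60],[0,0,-0.157]],[[-400,63,-60],[0,0,-0.157]],[[-440,70,-60],[0,0,-0.157]]]'
python3 -m pendant '[[[0,0,0],[0,0,0]],[[0,0,0],[0,0,0]]]'
python3 - <<'E'
from h import *
W=r.capture("wrist");crop(W,"w1.png",0,0,560,420,800/560)
import pickle;pickle.dump(cam(W),open("w1.pkl","wb"))
print(r.sense()["joints"])
E
```

```text
time_s: 1.25
tcp_pos: [0.5542, 0.4422, 0.3519]
ee_rot: [[0.157, -0.988, -0.0], [-0.988, -0.157, -0.0], [0.0, 0.0, -1.0]]
wrist_force: [0.8, 0.5, 0.6]
gripper_width: 0.999
gripper_force: 0.0
time_s: 1.45
tcp_pos: [0.5545, 0.4409, 0.3512]
ee_rot: [[0.158, -0.987, -0.001], [-0.987, -0.158, -0.001], [0.001, 0.001, -1.0]]
wrist_force: [-0.8, -0.7, 0.2]
gripper_width: 1.001
gripper_force: 0.0
[ 5.14467145e+01  2.89568122e+01  1.99063184e+01  9.83299195e-03
 -8.10140694e+01 -4.24377105e+01]
```

View pics/w1.png

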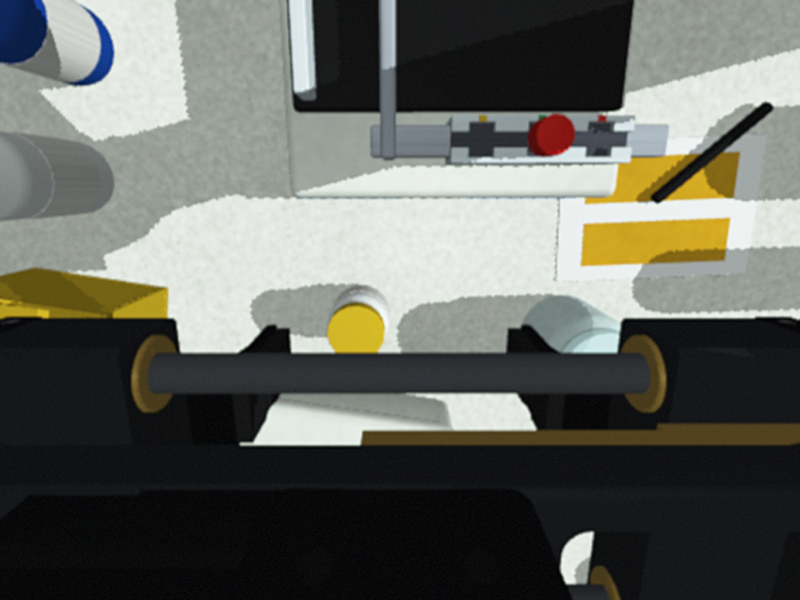

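The wrist picture shows the red cap at (554,136), over the hole between the yellow mark (483,118) and the red mark (602,117). The platform's near edge runs from (297,107) to (624,107), the box's near edge from (293,195) to (614,195). The edges are level in the picture, so the yaw is good.

```bash
python3 - <<'E'
from h import *
import pickle
np.set_printoptions(precision=4,suppress=True)
w=pickle.load(open("w1.pkl","rb"))
P=lambda u,z: plane(w,np.array(u)*.7,z)
print("red",P((555,137),.131),"platform",P((297,107),.07),P((624,107),.07),"box",P((293,195),.058),P((614,195),.058))
a=P((624,107),.07);b=P((297,107),.07);print("yaw",np.degrees(np.arctan2(*(b-a)[1::-1])),np.linalg.norm(b-a))
s,d=cam(r.capture("scene")),cam(r.capture("side"))
print("red tri",tri((w,np.array((555,137))*.7),(s,np.array((462,250))*.7),(d,np.array((342,360))*.7)))
yaw=np.radians(9);R=np.array([[np.cos(yaw),-np.sin(yaw)],[np.sin(yaw),np.cos(yaw)]])
red=P((555,137),.131)[:2];c=red-R@[-.06,.15];print("centre",c,"start",c+R@[-.045,-.165],"d",c+R@[.089,-.068])
e=r.sense();print(e["tcp_pos"],e["ee_rot"].T@(np.array([*red,.165])-e["tcp_pos"])*1000)
E
```

```text
red [0.4628 0.3273 0.131 ] platform [0.656  0.3284 0.07  ] [0.3928 0.2864 0.07  ] box [0.6551 0.3994 0.058 ] [0.3756 0.3549 0.058 ]
yaw 9.073490826935837 0.26651629161950324
red tri (array([0.4627, 0.3255, 0.1227]), np.float64(0.0038755272336072765))
centre [0.5455 0.1885] start [0.5269 0.0185] d [0.6441 0.1352]
[0.5554 0.4388 0.3526] [ 95.8236 108.7563 187.5845]
```

```bash
python3 -m pendant '[[[30,35,0],[0,0,0]],[[65,75,0],[0,0,0]],[[96,109,20],[0,0,0]],[[96,109,60],[0,0,0]],[[96,109,100],[0,0,0]],[[96,109,130],[0,0,0]],[[96,109,150],[0,0,0]],[[96,109,150],[0,0,0]],[[96,109,150],[0,0,0]]]' 0.7
python3 - <<'E'
from h import *
e=r.sense();print(e["tcp_pos"],e["ee_rot"].T@(np.array([.4627,.3262,.184])-e["tcp_pos"])*1000)
D=r.capture("side");S=r.capture("scene")
a=[cv2.resize(i["frame"][y:y+100,x:x+133,::-1],(400,300),interpolation=cv2.INTER_CUBIC) for i,x,y in ((D,180,190),(S,260,130))]
cv2.imwrite("pics/p1.png",np.hstack(a))
E
```

```text
time_s: 2.5
tcp_pos: [0.463, 0.3276, 0.2033]
ee_rot: [[0.155, -0.988, 0.001], [-0.988, -0.155, 0.0], [-0.0, -0.001, -1.0]]
wrist_force: [-0.1, 0.6, -0.0]
gripper_width: 0.702
gripper_force: 0.0
[0.46304028 0.32758209 0.20326813] [ 1.31772533  0.57497843 19.26706776]
```

View pics/p1.png

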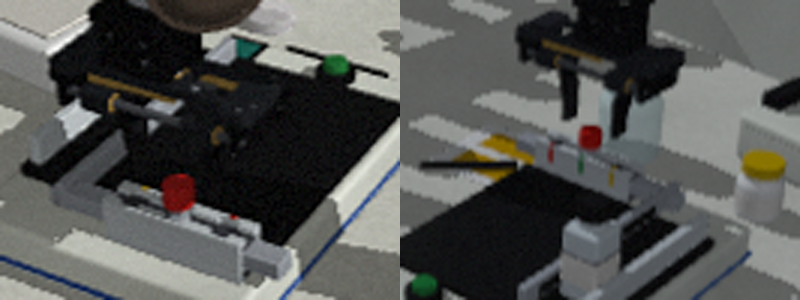

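The crops show the red cap at left (178,193) and right (590,137), below the two fingers. I descend and pinch it.

```bash
python3 -m pendant '[[[1,0,8],[0,0,0]],[[1,0,14],[0,0,0]],[[1,0,19],[0,0,0]],[[1,0,19],[0,0,0]]]'
python3 -m pendant '[[[0,0,0],[0,0,0]],[[0,0,0],[0,0,0]],[[0,0,0],[0,0,0]],[[0,0,0],[0,0,0]],[[0,0,0],[0,0,0]],[[0,0,0],[0,0,0]]]' 0.0
```

```text
time_s: 3.0
tcp_pos: [0.4621, 0.3268, 0.1822]
ee_rot: [[0.156, -0.988, -0.001], [-0.988, -0.156, -0.001], [0.001, 0.002, -1.0]]
wrist_force: [0.2, -0.0, 0.4]
gripper_width: 0.698
gripper_force: 0.0
time_s: 3.6
tcp_pos: [0.4625, 0.3272, 0.1834]
ee_rot: [[0.156, -0.988, 0.0], [-0.988, -0.156, 0.0], [-0.0, -0.0, -1.0]]
wrist_force: [-1.0, 0.3, 0.5]
gripper_width: 0.312
gripper_force: 30.0
```

Gripped at a width of 27 mm. I push it down and check the force.

```bash
python3 -m pendant '[[[0,0,3],[0,0,0]],[[0,0,6],[0,0,0]],[[0,0,8],[0,0,0]],[[0,0,8],[0,0,0]]]'
python3 -m pendant '[[[0,8,0],[0,0,0]],[[0,16,0],[0,0,0]],[[0,24,0],[0,0,0]],[[0,32,0],[0,0,0]],[[0,39,0],[0,0,0]],[[0,45,0],[0,0,0]],[[0,45,0],[0,0,0]],[[0,45,0],[0,0,0]]]'
```

```text
time_s: 4.0
tcp_pos: [0.4627, 0.3273, 0.1756]
ee_rot: [[0.157, -0.988, 0.001], [-0.988, -0.157, 0.0], [-0.0, -0.001, -1.0]]
wrist_force: [-0.6, -1.1, 5.2]
gripper_width: 0.311
gripper_force: 30.0
time_s: 4.8
tcp_pos: [0.4182, 0.3201, 0.1759]
ee_rot: [[0.157, -0.988, 0.001], [-0.988, -0.157, 0.0], [-0.0, -0.001, -1.0]]
wrist_force: [-1.9, -1.4, 6.0]
gripper_width: 0.312
gripper_force: 30.0
```

Slid 45 mm. I let it rise, release, lift clear and look from the side camera.

```bash
python3 -m pendant '[[[0,0,-4],[0,0,0]],[[0,0,-8],[0,0,0]],[[0,0,-8],[0,0,0]]]'
python3 -m pendant '[[[0,0,0],[0,0,0]],[[0,0,0],[0,0,0]],[[0,0,0],[0,0,0]],[[0,0,-20],[0,0,0]],[[0,0,-50],[0,0,0]],[[0,0,-90],[0,0,0]],[[0,0,-130],[0,0,0]],[[0,0,-160],[0,0,0]]]' 0.8
python3 - <<'E'
from h import *
D=r.capture("side");S=r.capture("scene")
a=[cv2.resize(i["frame"][y:y+120,x:x+133,::-1],(400,360),interpolation=cv2.INTER_CUBIC) for i,x,y in ((D,200,190),(S,260,150))]
cv2.imwrite("pics/p2.png",np.hstack(a)); print(r.sense()["joints"])
E
```

```text
time_s: 5.1
tcp_pos: [0.418, 0.32, 0.1832]
ee_rot: [[0.156, -0.988, -0.0], [-0.988, -0.156, 0.0], [-0.0, 0.0, -1.0]]
wrist_force: [-0.4, -1.0, 3.4]
gripper_width: 0.309
gripper_force: 30.0
time_s: 5.9
tcp_pos: [0.4183, 0.3204, 0.3459]
ee_rot: [[0.157, -0.988, 0.002], [-0.988, -0.157, 0.002], [-0.002, -0.002, -1.0]]
wrist_force: [1.0, -0.4, -0.5]
gripper_width: 0.79
gripper_force: 0.0
[ 55.11939299  10.21750426  -7.9858797    0.09610693 -71.20758177
 -46.11408214]
```

View pics/p2.png

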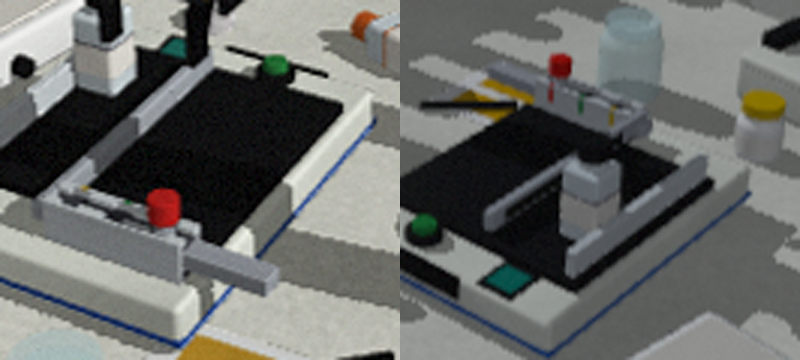

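The crops show the bar well back, the red button at the red mark with its stem visible, and bottle_d still upright at right (590,185). I now go to where the wrist camera sees bottle_d.

```bash
python3 -m pendant '[[[15,-40,0],[0,0,0]],[[30,-80,0],[0,0,0]],[[45,-120,0],[0,0,0]],[[60,-160,0],[0,0,0]],[[75,-200,0],[0,0,0]],[[88,-235,0],[0,0,0]],[[88,-235,0],[0,0,0]],[[88,-235,0],[0,0,0]]]' 1.0
python3 - <<'E'
from h import *
import pickle
np.set_printoptions(precision=4,suppress=True)
W=r.capture("wrist");crop(W,"w2.png",0,0,560,420,800/560)
S=r.capture("scene");D=r.capture("side")
pickle.dump((cam(W),cam(S),cam(D)),open("w2.pkl","wb"))
s,d=cam(S),cam(D)
print("red",tri((d,(200+163/3,190+207/3)),(s,(260+160/3,150+66/3))))
print("proj up/down side",proj(d,[.4182,.3201,.131]),proj(d,[.4182,.3201,.125]))
E
```

```text
time_s: 6.8
tcp_pos: [0.6642, 0.2696, 0.3406]
ee_rot: [[0.155, -0.988, -0.003], [-0.988, -0.155, -0.002], [0.001, 0.004, -1.0]]
wrist_force: [-0.0, 0.7, -0.3]
gripper_width: 1.003
gripper_force: 0.0
red (array([0.4197, 0.3183, 0.1174]), np.float64(0.0021637181975777213))
proj up/down side [253.2473 255.2685] [253.3378 257.2117]
```

View pics/w2.png

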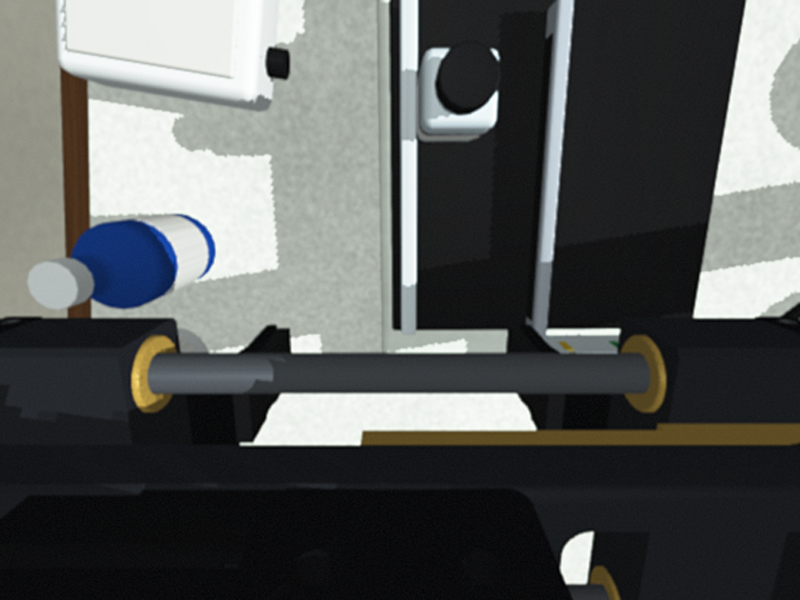

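The wrist view shows bottle_d's cap top at (468,77), with its square body lined up with the fence at (408,…) and the bar (548,…). The red button's measured height agrees with "up".

```bash
python3 - <<'E'
from h import *
import pickle
np.set_printoptions(precision=4,suppress=True)
w,s,d=pickle.load(open("w2.pkl","rb"))
p=plane(w,np.array((468,77))*.7,.186); print(p, tri((w,np.array((468,77))*.7),(s,(260+590/3,150+155/3))))
c=np.array([.5455,.1885]);a=np.radians(9.05);R=np.array([[np.cos(a),-np.sin(a)],[np.sin(a),np.cos(a)]])
print("shaker",R.T@(p[:2]-c), "mid top body",plane(w,np.array((459,89))*.7,.156))
for u in ((408,100),(408,300)): print("fence top",R.T@(plane(w,np.array(u)*.7,.1)[:2]-c))
for u in ((560,100),(541,325)): print("bar top",R.T@(plane(w,np.array(u)*.7,.098)[:2]-c))
e=r.sense();print(e["tcp_pos"],e["ee_rot"].T@(np.array([*p[:2],.145+.051])-e["tcp_pos"])*1000)
E
```

```text
[0.6463 0.1441 0.186 ] (array([0.8227, 0.2311, 0.2993]), np.float64(0.17046316610617335))
shaker [ 0.0926 -0.0597] mid top body [0.6468 0.1441 0.156 ]
fence top [ 0.1221 -0.0637]
fence top [0.1217 0.0862]
bar top [ 0.0113 -0.0638]
bar top [0.0118 0.1086]
[0.6629 0.2704 0.3435] [122.1931  36.2275 147.4964]
```

```bash
python3 -m pendant '[[[45,14,0],[0,0,0]],[[90,28,0],[0,0,0]],[[122,36,10],[0,0,0]],[[122,36,50],[0,0,0]],[[122,36,90],[0,0,0]],[[122,36,120],[0,0,0]],[[122,36,140],[0,0,0]],[[122,36,147],[0,0,0]],[[122,36,147],[0,0,0]]]' 1.0
python3 -m pendant '[[[0,0,0],[0,0,0]],[[0,0,0],[0,0,0]],[[0,0,0],[0,0,0]],[[0,0,0],[0,0,0]],[[0,0,0],[0,0,0]],[[0,0,-5],[0,0,0]],[[0,0,-15],[0,0,0]],[[0,0,-25],[0,0,0]],[[0,0,-50],[0,0,0]],[[0,0,-90],[0,0,0]]]' 0.0
```

```text
time_s: 7.85
tcp_pos: [0.6467, 0.1444, 0.1963]
ee_rot: [[0.158, -0.988, -0.001], [-0.988, -0.158, -0.0], [0.0, 0.001, -1.0]]
wrist_force: [-0.9, -0.7, 1.2]
gripper_width: 1.0
gripper_force: 0.0
time_s: 8.85
tcp_pos: [0.6462, 0.1435, 0.2848]
ee_rot: [[0.156, -0.988, -0.006], [-0.988, -0.156, -0.002], [0.001, 0.006, -1.0]]
wrist_force: [0.8, 0.4, -2.8]
gripper_width: 0.527
gripper_force: 29.9
```

Holding bottle_d. I carry it half way and take a wrist view of the mat and the toppled bottles.

```bash
python3 -m pendant '[[[25,25,-15],[0,0,0]],[[55,55,-30],[0,0,0]],[[85,85,-45],[0,0,0]],[[115,115,-50],[0,0,0]],[[145,145,-50],[0,0,0]],[[175,175,-50],[0,0,0]],[[200,200,-50],[0,0,0]],[[213,212,-50],[0,0,0]],[[213,212,-50],[0,0,0]],[[213,212,-50],[0,0,0]]]'
python3 - <<'E'
from h import *
import pickle
np.set_printoptions(precision=4,suppress=True)
W=r.capture("wrist");crop(W,"w3.png",0,0,560,420,800/560)
S=r.capture("scene");D=r.capture("side")
pickle.dump((cam(W),cam(S),cam(D)),open("w3.pkl","wb"))
print("mat scene",plane(cam(S),(100+366/5,215+251/5),.003))
E
```

```text
time_s: 9.85
tcp_pos: [0.4718, -0.0996, 0.3369]
ee_rot: [[0.156, -0.988, 0.002], [-0.988, -0.156, 0.0], [-0.0, -0.002, -1.0]]
wrist_force: [0.4, 0.1, -2.0]
gripper_width: 0.525
gripper_force: 29.9
mat scene [ 0.4368 -0.2727  0.003 ]
```

View pics/w3.png

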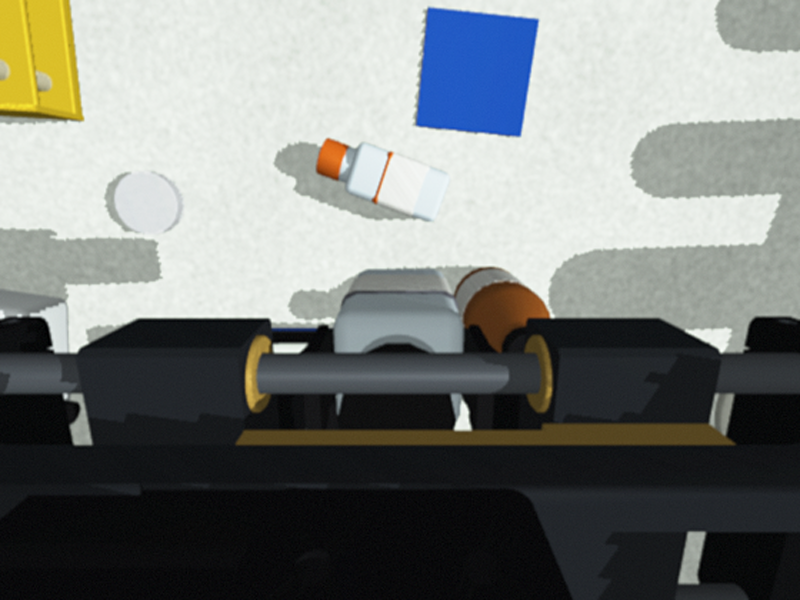

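The wrist view shows the mat's corners at (428,8), (538,18), (521,136) and (416,126), and the orange bottle from cap (332,159) to base (434,196).

```bash
python3 - <<'E'
from h import *
import pickle
np.set_printoptions(precision=4,suppress=True)
w,s,d=pickle.load(open("w3.pkl","rb"))
q=[plane(w,np.array(u)*.7,.003) for u in ((428,8),(538,18),(521,136),(416,126))]
m=np.mean(q,0);print("mat",m,[np.linalg.norm(q[i]-q[i-1]) for i in range(4)])
cap=plane(w,np.array((332,159))*.7,.023+.005);base=plane(w,np.array((436,195))*.7,.03)
print("orange cap",cap,"base",base,np.linalg.norm(cap-base),np.degrees(np.arctan2(*(cap-base)[1::-1])))
print("cap tri",tri((w,np.array((332,159))*.7),(s,(100+603/5,215+252/5))))
# blue from scene: top face corners
for u in ((300,378),(245,340),(205,262),(145,298)): print("blue",u,plane(s,(100+u[0]/5,215+u[1]/5),.023))
e=r.sense();print(e["tcp_pos"],e["ee_rot"].T@(np.array([*m[:2],.003+.127])-e["tcp_pos"])*1000)
E
```

```text
mat [ 0.4284 -0.2719  0.003 ] [np.float64(0.09850054917557664), np.float64(0.09803744774683704), np.float64(0.09936000549911925), np.float64(0.09950530988987802)]
orange cap [ 0.5452 -0.1768  0.028 ] base [ 0.4475 -0.1602  0.03  ] 0.09919760939013376 -9.618587757276671
cap tri (array([ 0.5469, -0.1759,  0.0209]), np.float64(0.0012419059497204093))
blue (300, 378) [ 0.5335 -0.3619  0.023 ]
blue (245, 340) [ 0.4861 -0.3712  0.023 ]
blue (205, 262) [ 0.4092 -0.3591  0.023 ]
blue (145, 298) [ 0.4171 -0.399   0.023 ]
[ 0.4721 -0.0989  0.3362] [163.9903  70.4827 206.1631]
```

```bash
python3 -m pendant '[[[40,17,0],[0,0,0]],[[80,34,0],[0,0,0]],[[120,51,0],[0,0,0]],[[164,70,20],[0,0,0]],[[164,70,60],[0,0,0]],[[164,70,100],[0,0,0]],[[164,70,140],[0,0,0]],[[164,70,170],[0,0,0]],[[164,70,190],[0,0,0]],[[164,70,190],[0,0,0]]]'
python3 - <<'E'
from h import *
e=r.sense();print(e["tcp_pos"],e["ee_rot"].T@(np.array([.4284,-.2719,.1303])-e["tcp_pos"])*1000,e["gripper_width"])
E
```

```text
time_s: 11.0
tcp_pos: [0.4269, -0.2716, 0.143]
ee_rot: [[0.157, -0.988, -0.007], [-0.988, -0.157, 0.002], [-0.003, 0.007, -1.0]]
wrist_force: [-0.2, 0.4, -1.9]
gripper_width: 0.531
gripper_force: 30.0
[ 0.42692773 -0.27161862  0.14304234] [ 0.55272944 -1.49783214 12.73047598] 0.5305835269201599
```

```bash
python3 -m pendant '[[[0,0,6],[0,0,0]],[[0,0,10],[0,0,0]],[[0,0,13],[0,0,0]],[[0,0,15],[0,0,0]],[[0,0,15],[0,0,0]]]'
```

```text
time_s: 11.5
tcp_pos: [0.4285, -0.2727, 0.1338]
ee_rot: [[0.157, -0.988, 0.002], [-0.988, -0.157, -0.001], [0.001, -0.002, -1.0]]
wrist_force: [-2.5, 2.9, 9.8]
gripper_width: 0.522
gripper_force: 30.0
```

```bash
python3 -m pendant '[[[0,0,0],[0,0,0]],[[0,0,0],[0,0,0]],[[0,0,0],[0,0,0]],[[0,0,-15],[0,0,0]],[[0,0,-50],[0,0,0]],[[0,0,-95],[0,0,0]],[[0,0,-140],[0,0,0]],[[-30,-20,-180],[0,0,0]],[[-60,-40,-210],[0,0,0]],[[-100,-50,-220],[0,0,0]]]' 1.0
python3 -m pendant '[[[0,0,0],[0,0,0]],[[0,0,0],[0,0,0]]]'
python3 - <<'E'
from h import *
import pickle
W=r.capture("wrist");crop(W,"w4.png",0,0,560,420,800/560)
S=r.capture("scene");D=r.capture("side")
pickle.dump((cam(W),cam(S),cam(D)),open("w4.pkl","wb"))
cv2.imwrite("pics/s4.png",S["frame"][:,:,::-1]);cv2.imwrite("pics/d4.png",D["frame"][:,:,::-1])
E
```

```text
time_s: 12.5
tcp_pos: [0.4638, -0.1657, 0.3553]
ee_rot: [[0.155, -0.988, 0.008], [-0.988, -0.155, -0.002], [0.003, -0.008, -1.0]]
wrist_force: [1.2, -0.0, 0.2]
gripper_width: 0.999
gripper_force: 0.0
time_s: 12.7
tcp_pos: [0.4616, -0.1653, 0.3514]
ee_rot: [[0.158, -0.987, 0.0], [-0.987, -0.158, 0.0], [-0.0, -0.0, -1.0]]
wrist_force: [0.3, 0.1, -1.2]
gripper_width: 0.999
gripper_force: 0.0
```

View pics/w4.png

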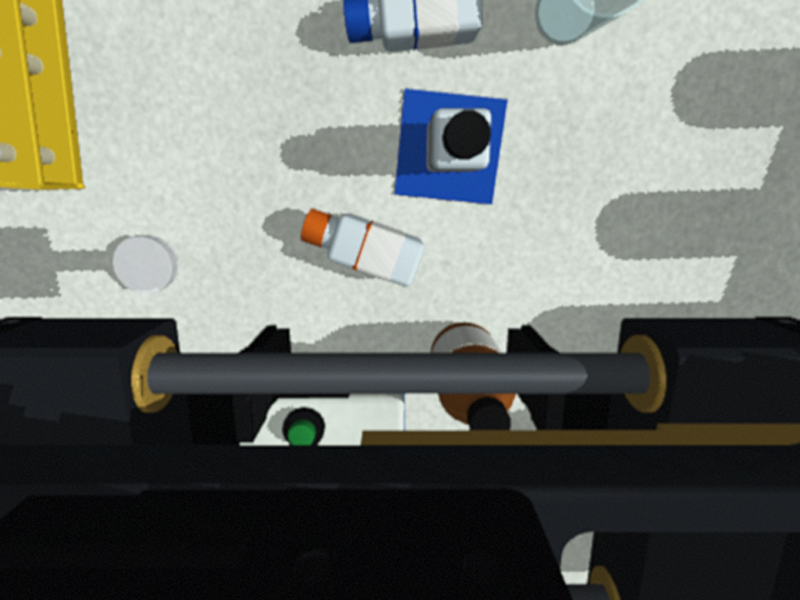

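Bottle_d stands on the mat with its cap at (466,135). The orange bottle runs from cap (316,227) to base middle (414,262), and the blue one from cap (357,20) to base (477,18).

```bash
cat > fit.py <<'E'
from h import *
# fit lying bottle pose (base xy, yaw) + height from named landmark pixels
from scipy.optimize import least_squares
def model(p,k):
    b=np.array([p[0],p[1],.023+p[3]]);u=np.array([np.cos(p[2]),np.sin(p[2]),0]);v=np.array([-u[1],u[0],0])
    a,l,z=k; return b+u*a+v*l+np.array([0,0,z])
def fit(obs,p0,w):
    f=lambda p:np.concatenate([np.concatenate([(proj(c,model(p,k))-uv) for c,uv,k in obs]),[p[3]/.003]])
    s=least_squares(f,p0,loss="soft_l1"); return s.x,f(s.x)
E
python3 - <<'E'
from fit import *
import pickle
np.set_printoptions(precision=4,suppress=True)
w,s,d=pickle.load(open("w4.pkl","rb"))
N=lambda u:np.array(u)*.7
Q=lambda u:np.array((100+u[0]/5,215+u[1]/5))
# v = left of u (u~+x => v~+y). wrist img: up=-y, left=+x
org=[(w,N((316,227)),(.101,0,.010)),(w,N((345,214)),(.086,-.023,.023)),(w,N((331,262)),(.086,.023,.023)),(w,N((424,240)),(0,-.023,.023)),(w,N((408,285)),(0,.023,.023)),
 (s,Q((603,252)),(.101,0,0))]
print("orange",*fit(org,[.447,-.16,-.17,0],None))
blu=[(w,N((357,20)),(.101,0,.01)),(w,N((388,48)),(.086,.023,.023)),(w,N((480,40)),(0,.023,.023)),(s,Q((300,378)),(.101,0,0))]
print("blue",*fit(blu,[.42,-.37,0,0],None))
for u in ((388,48),(480,40)): print(plane(w,N(u),.046))
print("d",plane(w,N((466,135)),.119))
E
```

```text
orange [ 0.4431 -0.1605 -0.1382 -0.0043] [ 0.7764  2.6341 -6.0454 -0.5519 -4.9957 -1.3926  0.4029  0.1772  1.3968
  0.4712 -0.6579 -0.199  -1.4264]
blue [ 0.428  -0.3798  0.2087 -0.0021] [ 1.8517  1.2242 -7.012  -1.6778 -0.038  -0.0644 -0.0403 -1.2185 -0.6977]
[ 0.4986 -0.3385  0.046 ]
[ 0.4235 -0.3566  0.046 ]
d [ 0.4299 -0.2717  0.119 ]
```

```bash
cat > go.py <<'E'
from h import *
from scipy.spatial.transform import Rotation as Ro
np.set_printoptions(precision=3,suppress=True)
def rot(yaw,th):  # x_t horizontal dir yaw (rad) for vertical tool; lean th: z = down*cos - u*sin
    u=np.array([np.cos(yaw),np.sin(yaw),0]);up=np.array([0,0,1.])
    z=-up*np.cos(th)-u*np.sin(th); x=u*np.cos(th)-up*np.sin(th); return np.c_[x,np.cross(z,x),z]
def rel(G,Rt,back=.051):
    e=r.sense();R=e["ee_rot"];t=np.array(G)-back*Rt[:,2]
    print("shift",R.T@(t-e["tcp_pos"])*1000,"rotvec",Ro.from_matrix(R.T@Rt).as_rotvec(),"tcp target",t)
E
python3 - <<'E'
from go import *
G=(.5073,-.1699,.028)
rel(G,rot(-.145,0),.18); rel(G,rot(-.145,np.pi/6),.151); rel(G,rot(-.145,np.pi/6))
print(r.sense()["joints"])
E
```

```text
shift [ 10.297 -45.37  142.265] rotvec [ 0.001  0.001 -1.27 ] tcp target [ 0.507 -0.17   0.208]
shift [  32.676 -117.576  191.349] rotvec [-0.331 -0.449 -1.24 ] tcp target [ 0.582 -0.181  0.159]
shift [ 17.893 -69.986 278.048] rotvec [-0.331 -0.449 -1.24 ] tcp target [ 0.533 -0.174  0.072]
[ -0.863   6.543 -12.082   0.001 -71.487   9.784]
```

```bash
python3 -m pendant '[[[3,-12,10],[0,0,-0.127]],[[6,-24,20],[0,0,-0.254]],[[9,-36,30],[0,0,-0.381]],[[12,-48,40],[0,0,-0.508]],[[15,-60,50],[0,0,-0.635]],[[18,-72,60],[0,0,-0.762]],[[22,-84,70],[0,0,-0.889]],[[26,-96,80],[0,0,-1.016]],[[30,-108,90],[0,0,-1.143]],[[33,-118,100],[0,0,-1.27]]]'
python3 -m pendant '[[[0,0,10],[0,-0.1,0]],[[0,0,30],[0,-0.2,0]],[[0,0,50],[0,-0.3,0]],[[0,0,70],[0,-0.41,0]],[[0,0,91],[0,-0.524,0]],[[0,0,91],[0,-0.524,0]],[[0,0,91],[0,-0.524,0]]]'
python3 - <<'E'
from go import *
G=(.5073,-.1699,.028)
rel(G,rot(-.145,np.pi/6)); rel(G,rot(-.145,np.pi/6),.081)
print(r.sense()["joints"])
W=r.capture("wrist");crop(W,"w5.png",0,0,560,420,800/560)
E
```

```text
time_s: 13.85
tcp_pos: [0.5834, -0.1818, 0.2495]
ee_rot: [[0.99, -0.14, -0.002], [-0.14, -0.99, -0.0], [-0.002, 0.0, -1.0]]
wrist_force: [-0.2, 0.7, 0.4]
gripper_width: 1.005
gripper_force: 0.0
time_s: 14.55
tcp_pos: [0.5829, -0.1814, 0.1585]
ee_rot: [[0.856, -0.145, -0.497], [-0.126, -0.989, 0.072], [-0.502, 0.001, -0.865]]
wrist_force: [0.5, 0.6, 1.3]
gripper_width: 1.002
gripper_force: 0.0
shift [ -0.757  -0.506 100.263] rotvec [ 0.001  0.002 -0.001] tcp target [ 0.533 -0.174  0.072]
shift [-0.831 -0.489 70.263] rotvec [ 0.001  0.002 -0.001] tcp target [ 0.547 -0.176  0.098]
[ -3.151  39.467   6.835  -2.558 -87.414  85.62 ]
```

View pics/w5.png

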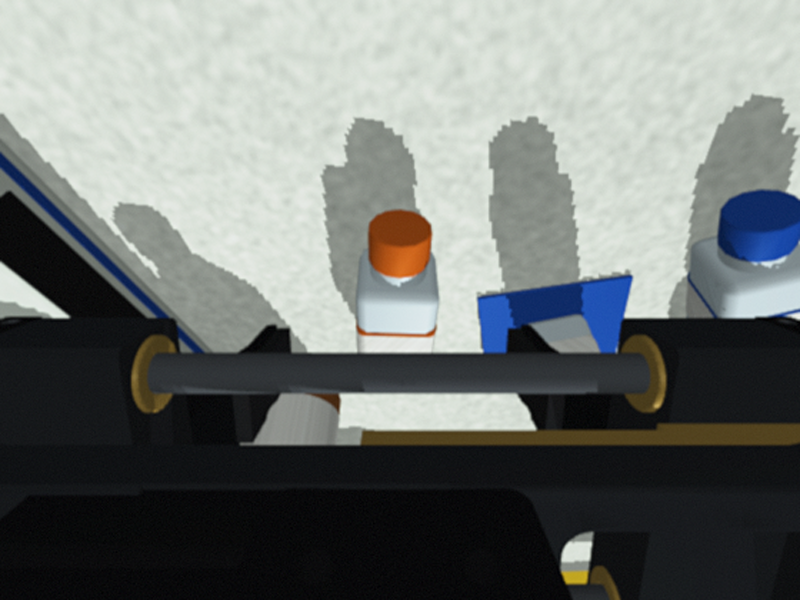

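The orange bottle is lined up and centred between the fingers, with its cap at (400,242). I check the position along its axis.

```bash
python3 - <<'E'
from fit import *
c=cam(r.capture("wrist"))
for k in ((.116,0,0),(.116,0,.017),(.116,0,-.017),(.086,.023,.023),(.086,-.023,.023)): print(k,proj(c,model([.443,-.1605,-.145,0],k))/.7)
E
python3 -m pendant '[[[0,0,20],[0,0,0]],[[0,0,40],[0,0,0]],[[0,0,60],[0,0,0]],[[0,0,75],[0,0,0]],[[0,0,75],[0,0,0]]]' 1.0
```

```text
(0.116, 0, 0) [396.65012235 222.71599323]
(0.116, 0, 0.017) [396.58243496 242.70796102]
(0.116, 0, -0.017) [396.71076564 204.80455453]
(0.086, 0.023, 0.023) [353.47429295 294.61358136]
(0.086, -0.023, 0.023) [439.95691656 294.5640785 ]
time_s: 15.15
tcp_pos: [0.5448, -0.1747, 0.0964]
ee_rot: [[0.857, -0.144, -0.495], [-0.124, -0.99, 0.072], [-0.5, -0.0, -0.866]]
wrist_force: [1.6, -1.1, 1.3]
gripper_width: 1.001
gripper_force: 0.0
```

```bash
python3 -m pendant '[[[0,0,10],[0,0,0]],[[0,0,20],[0,0,0]],[[0,0,25],[0,0,0]],[[0,0,25],[0,0,0]]]' 1.0
python3 -m pendant '[[[0,0,0],[0,0,0]],[[0,0,0],[0,0,0]],[[0,0,0],[0,0,0]],[[0,0,0],[0,0,0]],[[0,0,0],[0,0,0]],[[0,0,0],[0,0,0]]]' 0.0
python3 -m pendant '[[[0,0,-10],[0,0,0]],[[0,0,-30],[0,0,0]],[[0,0,-50],[0,0,0]],[[0,0,-80],[0,0,0]],[[0,0,-110],[0,0,0]],[[0,0,-140],[0,0,0]],[[0,0,-170],[0,0,0]],[[0,0,-200],[0,0,0]]]'
```

```text
time_s: 15.55
tcp_pos: [0.5332, -0.1729, 0.0732]
ee_rot: [[0.856, -0.143, -0.496], [-0.124, -0.99, 0.072], [-0.501, 0.0, -0.865]]
wrist_force: [-0.2, -0.1, -0.3]
gripper_width: 1.002
gripper_force: 0.0
time_s: 16.15
tcp_pos: [0.5338, -0.173, 0.0737]
ee_rot: [[0.857, -0.143, -0.495], [-0.124, -0.99, 0.072], [-0.5, -0.0, -0.866]]
wrist_force: [0.3, -0.1, 1.0]
gripper_width: 0.541
gripper_force: 0.7
time_s: 16.95
tcp_pos: [0.6335, -0.1874, 0.2483]
ee_rot: [[0.857, -0.143, -0.494], [-0.124, -0.99, 0.072], [-0.5, -0.0, -0.866]]
wrist_force: [0.1, -0.7, -1.3]
gripper_width: 0.529
gripper_force: 29.6
```

Held at 46 mm. I check the bottle's tilt in the grip from the orange pixels in the wrist image and plan the carry.

```bash
cat > tilt.py <<'E'
from go import *
def tilt(lo,hi,h,off=.005):
    W=r.capture("wrist");c=cam(W);hsv=cv2.cvtColor(W["frame"],cv2.COLOR_RGB2HSV)
    m=cv2.inRange(hsv,lo,hi);n,l,st,ce=cv2.connectedComponentsWithStats(m)
    i=1+np.argmax(st[1:,4]);print("blob",ce[i],st[i])
    e=r.sense();R,t=e["ee_rot"],e["tcp_pos"]
    for f in (0,15,30,45,60,75,90):
        a=np.radians(f);u=np.array([np.cos(a),0,-np.sin(a)]);v=np.array([-np.sin(a),0,-np.cos(a)])
        print(f,proj(c,t+R@(np.array([0,0,.051])+u*(.101-h)-v*-off*-1)),end=" ")
    print()
E
python3 - <<'E'
from tilt import *
tilt((5,150,80),(18,255,255),.067)
c=np.array([.5455,.1885]);a=np.radians(9.05);R=np.array([[np.cos(a),-np.sin(a)],[np.sin(a),np.cos(a)]])
p=c+R@[.085,-.075];y=np.radians(-80.95);print(p)
rel((.58,0,.27),rot(y,np.pi/6)); rel((*p,.25),rot(y,-np.pi/3))
E
```

```text
blob [281.27  198.686] [ 244  159   77   82 5249]
0 [279.26  194.035] 15 [279.235 198.069] 30 [279.207 207.68 ] 45 [279.177 222.943] 60 [279.148 243.034] 75 [279.125 266.069] 90 [279.11  289.318] 
[0.641 0.128]
shift [ -95.768 -153.97   -16.865] rotvec [ 0.631 -0.01   1.102] tcp target [ 0.584 -0.025  0.314]
shift [ -58.023 -355.816    5.719] rotvec [-0.365  1.327  1.342] tcp target [0.634 0.171 0.276]
```

No sag. I carry it with the yaw turn.

```bash
python3 -m pendant '[[[-9,-15,-2],[0.063,-0.001,0.11]],[[-19,-31,-4],[0.126,-0.002,0.22]],[[-28,-46,-6],[0.189,-0.003,0.33]],[[-38,-62,-8],[0.252,-0.004,0.44]],[[-48,-77,-10],[0.315,-0.005,0.55]],[[-57,-92,-11],[0.378,-0.006,0.66]],[[-67,-108,-12],[0.441,-0.007,0.77]],[[-77,-123,-14],[0.504,-0.008,0.88]],[[-86,-139,-15],[0.567,-0.009,0.99]],[[-96,-154,-17],[0.631,-0.01,1.102]]]'
python3 - <<'E'
from go import *
y=np.radians(-80.95);print(r.sense()["joints"])
rel((.641,.128,.25),rot(y,-np.pi/3))
E
```

```text
time_s: 18.0
tcp_pos: [0.5807, -0.0239, 0.3098]
ee_rot: [[0.126, -0.988, -0.085], [-0.854, -0.151, 0.497], [-0.504, 0.01, -0.863]]
wrist_force: [0.4, 0.1, -1.3]
gripper_width: 0.527
gripper_force: 29.6
[ -0.309  21.61    8.77  -29.982 -83.89   13.907]
shift [-143.04   -82.665  122.307] rotvec [ 0.013  1.576 -0.004] tcp target [0.634 0.172 0.276]
```

```bash
python3 -m pendant '[[[-14,-8,12],[0,0.14,0]],[[-28,-16,24],[0,0.28,0]],[[-42,-24,36],[0,0.42,0]],[[-56,-32,48],[0,0.56,0]],[[-70,-40,60],[0,0.7,0]],[[-84,-48,72],[0,0.84,0]],[[-98,-56,84],[0,0.98,0]],[[-112,-64,96],[0,1.12,0]],[[-126,-72,108],[0,1.26,0]],[[-140,-80,118],[0,1.4,0]]]'
python3 - <<'E'
from go import *
y=np.radians(-80.95);print(r.sense()["joints"])
rel((.641,.128,.25),rot(y,-np.pi/3))
E
```

```text
time_s: 19.0
tcp_pos: [0.6315, 0.1678, 0.2779]
ee_rot: [[0.107, -0.987, 0.116], [-0.631, -0.158, -0.76], [0.768, 0.008, -0.64]]
wrist_force: [0.3, -0.3, -0.9]
gripper_width: 0.53
gripper_force: 29.6
[ 39.791  32.578 -10.005  41.647 -81.91  -49.847]
shift [-3.955 -3.176 -1.066] rotvec [0.004 0.171 0.007] tcp target [0.634 0.172 0.276]
```

```bash
python3 -m pendant '[[[-2,-1,0],[0,0.09,0]],[[-4,-3,-1],[0.004,0.171,0.006]],[[-4,-3,-1],[0.004,0.171,0.006]],[[-4,-3,-1],[0.004,0.171,0.006]]]'
python3 - <<'E'
from tilt import *
y=np.radians(-80.95)
tilt((5,150,80),(18,255,255),.067)
rel((.641,.128,.155),rot(y,-np.pi/3))
rel((.641,.128,.137),rot(y,-np.pi/3))
s=cam(r.capture("scene"));D=r.capture("side");S=r.capture("scene")
a=[cv2.resize(i["frame"][y:y+150,x:x+133,::-1],(400,450),interpolation=cv2.INTER_CUBIC) for i,x,y in ((D,180,130),(S,260,110))]
cv2.imwrite("pics/p3.png",np.hstack(a))
E
```

```text
time_s: 19.4
tcp_pos: [0.634, 0.1702, 0.2748]
ee_rot: [[0.081, -0.988, 0.133], [-0.499, -0.156, -0.852], [0.863, 0.003, -0.506]]
wrist_force: [0.4, -0.3, -1.1]
gripper_width: 0.529
gripper_force: 29.6
blob [281.393 198.894] [ 244  159   77   83 5273]
0 [279.787 192.085] 15 [279.876 195.689] 30 [279.96  204.678] 45 [280.031 219.139] 60 [280.077 238.317] 75 [280.092 260.456] 90 [280.07  282.985] 
shift [-82.858  -0.357  46.814] rotvec [0.002 0.007 0.   ] tcp target [0.634 0.172 0.18 ]
shift [-98.38   -0.378  55.928] rotvec [0.002 0.007 0.   ] tcp target [0.634 0.172 0.163]
```

View pics/p3.png

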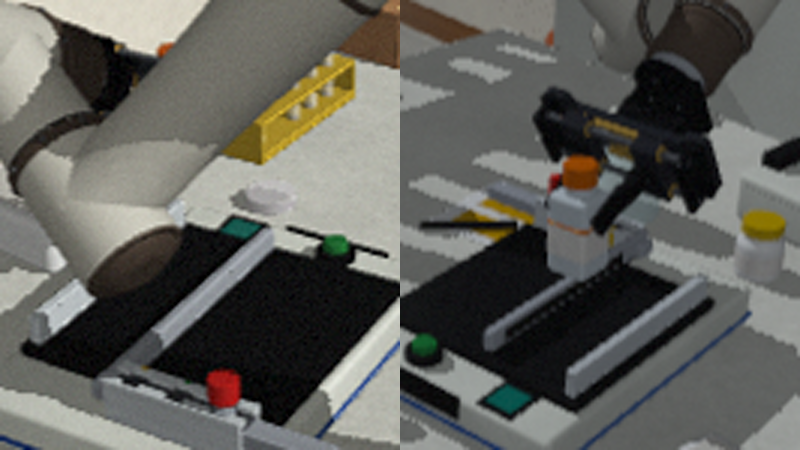

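The scene crop (right) shows the orange bottle hanging upright at (578,215) above the gap between bar and fence. I lower it.

```bash
python3 -m pendant '[[[-16,0,9],[0,0,0]],[[-33,0,19],[0,0,0]],[[-50,0,28],[0,0,0]],[[-66,0,38],[0,0,0]],[[-83,0,47],[0,0,0]],[[-83,0,47],[0,0,0]]]'
python3 -m pendant '[[[-4,0,2],[0,0,0]],[[-8,0,4.5],[0,0,0]],[[-11,0,6.5],[0,0,0]],[[-11,0,6.5],[0,0,0]]]'
```

```text
time_s: 20.2
tcp_pos: [0.6326, 0.1707, 0.1757]
ee_rot: [[0.085, -0.988, 0.131], [-0.495, -0.156, -0.855], [0.865, 0.008, -0.502]]
wrist_force: [1.0, 0.1, -1.9]
gripper_width: 0.53
gripper_force: 29.6
time_s: 20.6
tcp_pos: [0.6335, 0.1713, 0.1669]
ee_rot: [[0.081, -0.988, 0.134], [-0.498, -0.156, -0.853], [0.863, 0.002, -0.504]]
wrist_force: [-0.5, 0.4, -1.3]
gripper_width: 0.53
gripper_force: 29.6
```

```bash
python3 -m pendant '[[[-1,0,0.6],[0,0,0]],[[-2,0,1.2],[0,0,0]],[[-2,0,1.2],[0,0,0]]]' | grep -E "pos|wrist"
python3 -m pendant '[[[-1,0,0.6],[0,0,0]],[[-2,0,1.2],[0,0,0]],[[-2,0,1.2],[0,0,0]]]' | grep -E "pos|wrist"
python3 -m pendant '[[[-1,0,0.6],[0,0,0]],[[-2,0,1.2],[0,0,0]],[[-2,0,1.2],[0,0,0]]]' | grep -E "pos|wrist"
```

```text
tcp_pos: [0.6335, 0.1713, 0.1647]
wrist_force: [-0.2, 0.6, -1.4]
tcp_pos: [0.6338, 0.1716, 0.1641]
wrist_force: [-1.1, 1.0, 5.0]
tcp_pos: [0.6343, 0.1719, 0.1635]
wrist_force: [-1.6, 2.3, 8.8]
```

Contact. I release and withdraw along the tool axis.

```bash
python3 -m pendant '[[[0,0,0],[0,0,0]],[[0,0,0],[0,0,0]],[[0,0,0],[0,0,0]],[[0,0,-5],[0,0,0]],[[0,0,-15],[0,0,0]],[[0,0,-35],[0,0,0]],[[0,0,-60],[0,0,0]],[[0,0,-90],[0,0,0]],[[0,0,-110],[0,0,0]]]' 0.9
python3 - <<'E'
from tilt import *
import cv2
print(r.sense()["joints"])
cv2.imwrite("pics/x.png",r.capture("scene")["frame"][:,:,::-1])
S=r.capture("scene");c=cam(S);W=r.capture("wrist");w=cam(W);D=r.capture("side")
def blob(F,lo,hi):
    m=cv2.inRange(cv2.cvtColor(F["frame"],cv2.COLOR_RGB2HSV),lo,hi);n,l,st,ce=cv2.connectedComponentsWithStats(m);o=np.argsort(-st[1:,4])[:3]+1
    return [(ce[i],st[i]) for i in o]
b=blob(S,(5,150,80),(18,255,255));print("scene",b);b2=blob(W,(5,150,80),(18,255,255));print("wrist",b2)
p,e=tri((c,b[0][0]),(w,b2[0][0]));print("orange cap",p,e)
a=np.radians(9.05);R=np.array([[np.cos(a),-np.sin(a)],[np.sin(a),np.cos(a)]]);print("shaker",R.T@(p[:2]-[.5455,.1885]))
y=np.radians(-80.95)
rel((.58,0,.3),rot(y,0))
E
```

```text
time_s: 22.4
tcp_pos: [0.6187, 0.2677, 0.2169]
ee_rot: [[0.08, -0.987, 0.136], [-0.499, -0.158, -0.852], [0.863, 0.0, -0.505]]
wrist_force: [0.5, -0.5, 0.2]
gripper_width: 0.903
gripper_force: 0.0
[ 47.719  42.276  -5.844  42.4   -89.054 -58.533]
scene [(array([318.288, 200.559]), array([313, 195,  12,  12, 111], dtype=int32)), (array([39.288, 85.525]), array([36, 75,  7, 20, 80], dtype=int32)), (array([34.819, 47.472]), array([24, 46, 23,  4, 72], dtype=int32))]
wrist [(array([504.845, 150.783]), array([ 475,  123,   56,   54, 2219], dtype=int32)), (array([279.041, 162.736]), array([ 259,  141,   41,   45, 1548], dtype=int32)), (array([477.395, 208.705]), array([463, 201,  33,  13, 190], dtype=int32))]
orange cap [0.558 0.167 0.184] 0.06262360523165425
shaker [ 0.009 -0.023]
shift [246.389  79.924 152.823] rotvec [ 0.002 -1.042  0.001] tcp target [0.58  0.    0.351]
```

The second wrist blob is the orange cap (the first is the amber bottle), so I triangulate again. Meanwhile I move back over the bench, raising first.

```bash
python3 - <<'E'
from tilt import *
S=r.capture("scene");c=cam(S);w=cam(r.capture("wrist"))
p,e=tri((c,(318.3,200.6)),(w,(279.,162.7)));print(p,e)
a=np.radians(9.05);R=np.array([[np.cos(a),-np.sin(a)],[np.sin(a),np.cos(a)]]);print("shaker",R.T@(p[:2]-[.5455,.1885]))
E
python3 -m pendant '[[[30,0,-20],[0,0,0]],[[60,0,-40],[0,-0.1,0]],[[90,10,-30],[0,-0.22,0]],[[115,20,-10],[0,-0.35,0]],[[140,30,20],[0,-0.48,0]],[[165,40,50],[0,-0.6,0]],[[190,50,80],[0,-0.72,0]],[[210,60,105],[0,-0.84,0]],[[230,70,130],[0,-0.95,0]],[[246,80,153],[0,-1.042,0]]]'
python3 - <<'E'
from go import *
rel((.46,-.17,.3),rot(np.radians(-80.95),0)); print(r.sense()["joints"])
E
```

```text
[0.642 0.122 0.175] 0.0013953063757701732
shaker [ 0.085 -0.081]
time_s: 23.7
tcp_pos: [0.5791, -0.0029, 0.3517]
ee_rot: [[0.154, -0.988, -0.001], [-0.988, -0.154, 0.004], [-0.004, 0.001, -1.0]]
wrist_force: [0.4, -1.4, 0.3]
gripper_width: 0.9
gripper_force: 0.0
shift [146.696 143.491   0.209] rotvec [ 0.001  0.004 -0.003] tcp target [ 0.46  -0.17   0.351]
[ 15.633  15.559  -0.363  -0.238 -74.091  -6.683]
```

Orange stands at shaker (85, -81) with its cap at z 0.175, so it is upright. On to blue: same approach, using the first estimate (base (0.428,-0.380), yaw 0.21).

```bash
python3 - <<'E'
from go import *
G=(.4916,-.3665,.028)
rel((.55,-.20,.26),rot(.209,0)); rel(G,rot(.209,np.pi/6),.171)
E
```

```text
shift [190.394  59.178  39.979] rotvec [-0.003  0.004 -1.625] tcp target [ 0.55  -0.2    0.311]
shift [341.799  57.125 174.291] rotvec [-0.427 -0.399 -1.583] tcp target [ 0.575 -0.349  0.176]
```

```bash
python3 -m pendant '[[[20,5,2],[0,0,-0.14]],[[45,10,4],[0,0,-0.28]],[[70,15,6],[0,0,-0.42]],[[100,20,8],[0,0,-0.56]],[[130,25,10],[0,0,-0.7]],[[160,30,15],[0,0,-0.84]],[[190,35,20],[0,0,-0.98]],[[215,40,25],[0,0,-1.12]],[[240,45,30],[0,0,-1.26]],[[260,50,40],[0,0,-1.4]]]' 1.0 | grep -E "pos|time"
python3 - <<'E'
from go import *
G=(.4916,-.3665,.028)
rel(G,rot(.209,np.pi/6),.171)
E
```

```text
time_s: 24.7
tcp_pos: [0.5703, -0.2673, 0.3106]
shift [  6.131  81.339 134.594] rotvec [-0.057 -0.519 -0.214] tcp target [ 0.575 -0.349  0.176]
```

```bash
python3 -m pendant '[[[1,16,26],[-0.011,-0.1,-0.042]],[[2,32,52],[-0.022,-0.2,-0.085]],[[3,48,80],[-0.033,-0.31,-0.128]],[[5,65,108],[-0.045,-0.42,-0.17]],[[6,81,134],[-0.057,-0.519,-0.214]],[[6,81,134],[-0.057,-0.519,-0.214]],[[6,81,134],[-0.057,-0.519,-0.214]]]'
python3 - <<'E'
from go import *
W=r.capture("wrist");crop(W,"w6.png",0,0,560,420,800/560)
c=cam(W);S=r.capture("scene")
from fit import model
for k in ((.116,0,0),(.101,0,0),(.086,.023,.023),(.086,-.023,.023)): print(k,proj(c,model([.428,-.38,.209,0],k))/.7)
for n,F in (("w",W),("s",S)):
    m=cv2.inRange(cv2.cvtColor(F["frame"],cv2.COLOR_RGB2HSV),(105,120,50),(125,255,255));_,l,st,ce=cv2.connectedComponentsWithStats(m)
    print(n,[(ce[i].round(1),st[i]) for i in np.argsort(-st[1:,4])[:4]+1])
print(r.sense()["joints"])
E
```

```text
time_s: 25.4
tcp_pos: [0.575, -0.3466, 0.1756]
ee_rot: [[0.847, 0.202, -0.492], [0.175, -0.979, -0.1], [-0.502, -0.001, -0.865]]
wrist_force: [0.1, 0.2, 0.5]
gripper_width: 1.002
gripper_force: 0.0
(0.116, 0, 0) [401.402 219.189]
(0.101, 0, 0) [401.427 240.545]
(0.086, 0.023, 0.023) [361.37  286.336]
(0.086, -0.023, 0.023) [441.908 286.045]
w [(array([184. , 202.6]), array([ 125,  174,  106,   74, 3983], dtype=int32)), (array([286.2, 166.8]), array([ 266,  146,   41,   43, 1504], dtype=int32)), (array([287.5, 225.6]), array([263, 221,  52,   7,  87], dtype=int32))]
s [(array([494.2,  81.4]), array([484,  63,  22,  38, 495], dtype=int32)), (array([416.2, 235. ]), array([404, 221,  25,  26, 458], dtype=int32)), (array([77. , 77.3]), array([ 66,  64,  22,  28, 440], dtype=int32)), (array([176.4, 268.5]), array([159, 254,  37,  26, 337], dtype=int32))]
[-13.172  41.325   8.623  12.212 -84.756 110.755]
```

View pics/w6.png

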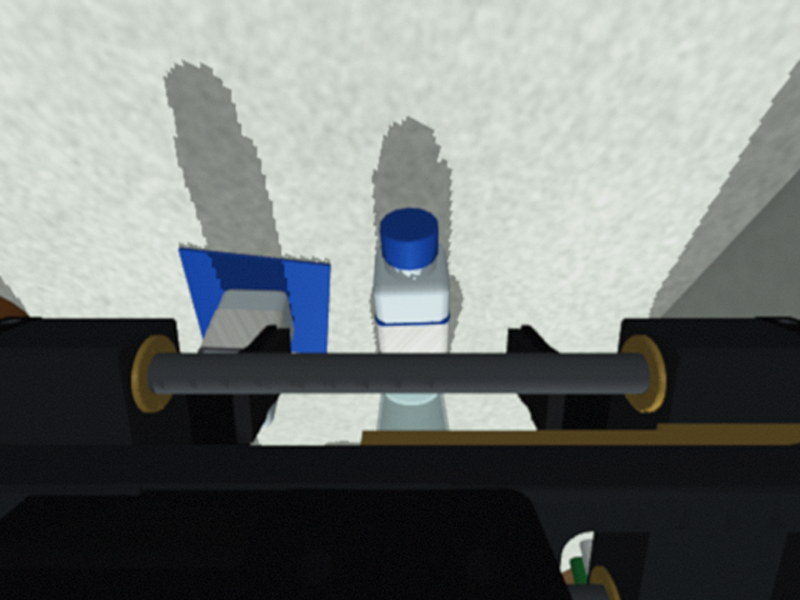

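The blue bottle is aligned with the tool: cap at (409,240), band at (411,322). It sits about 5 mm to the right of the finger centre, so I shift 5 mm in tool y and descend.

```bash
python3 -m pendant '[[[0,5,20],[0,0,0]],[[0,5,40],[0,0,0]],[[0,5,60],[0,0,0]],[[0,5,80],[0,0,0]],[[0,5,100],[0,0,0]],[[0,5,112],[0,0,0]],[[0,5,120],[0,0,0]],[[0,5,120],[0,0,0]]]' 1.0
python3 -m pendant '[[[0,0,0],[0,0,0]],[[0,0,0],[0,0,0]],[[0,0,0],[0,0,0]],[[0,0,0],[0,0,0]],[[0,0,0],[0,0,0]],[[0,0,0],[0,0,0]],[[0,0,0],[0,0,0]],[[0,0,0],[0,0,0]]]' 0.0
```

```text
time_s: 26.3
tcp_pos: [0.518, -0.3633, 0.0741]
ee_rot: [[0.849, 0.203, -0.488], [0.176, -0.979, -0.102], [-0.499, 0.001, -0.867]]
wrist_force: [-0.8, 0.8, 0.2]
gripper_width: 1.001
gripper_force: 0.0
time_s: 27.1
tcp_pos: [0.5184, -0.3634, 0.0733]
ee_rot: [[0.848, 0.204, -0.489], [0.176, -0.979, -0.102], [-0.499, 0.001, -0.866]]
wrist_force: [-0.5, -0.1, 0.9]
gripper_width: 0.538
gripper_force: 29.3
```

Gripped. I lift and check the tilt.

```bash
python3 -m pendant '[[[0,0,-10],[0,0,0]],[[0,0,-30],[0,0,0]],[[0,0,-50],[0,0,0]],[[0,0,-80],[0,0,0]],[[0,0,-110],[0,0,0]],[[0,0,-140],[0,0,0]],[[0,0,-170],[0,0,0]],[[0,0,-210],[0,0,0]]]'
python3 - <<'E'
from tilt import *
tilt((105,120,50),(125,255,255),.067)
y=np.radians(-80.95)
rel((.58,0,.29),rot(y,np.pi/6))
print(r.sense()["joints"])
E
```

```text
time_s: 27.9
tcp_pos: [0.6208, -0.3413, 0.2552]
ee_rot: [[0.847, 0.203, -0.491], [0.177, -0.979, -0.1], [-0.501, -0.003, -0.865]]
wrist_force: [0.6, 0.6, -1.6]
gripper_width: 0.534
gripper_force: 29.2
blob [250.254 196.991] [ 159  162  152   82 7709]
0 [281.145 195.756] 15 [281.088 200.011] 30 [281.007 209.992] 45 [280.905 225.781] 60 [280.791 246.526] 75 [280.678 270.26 ] 90 [280.58  294.136] 
shift [ -14.564 -317.615  -76.759] rotvec [ 0.809 -0.013  1.405] tcp target [ 0.584 -0.025  0.334]
[-11.943  42.25   22.681  11.93  -97.476 112.463]
```

```bash
python3 -m pendant '[[[-1,-28,-7],[0.073,-0.001,0.126]],[[-3,-57,-14],[0.146,-0.002,0.253]],[[-4,-86,-21],[0.218,-0.004,0.379]],[[-5,-114,-28],[0.291,-0.005,0.506]],[[-6,-143,-35],[0.364,-0.006,0.632]],[[-8,-172,-41],[0.437,-0.007,0.759]],[[-9,-200,-48],[0.51,-0.008,0.885]],[[-10,-229,-55],[0.582,-0.01,1.012]],[[-12,-257,-62],[0.655,-0.011,1.138]],[[-13,-286,-69],[0.728,-0.012,1.265]]]'
python3 -m pendant '[[[-1,-16,-4],[0.04,-0.001,0.07]],[[-2,-32,-8],[0.081,-0.001,0.14]],[[-2,-32,-8],[0.081,-0.001,0.14]]]' | grep pos
python3 - <<'E'
from go import *
c=np.array([.5455,.1885]);a=np.radians(9.05);R=np.array([[np.cos(a),-np.sin(a)],[np.sin(a),np.cos(a)]])
p=c+R@[.085,.005];y=np.radians(-80.95);print(p);print(r.sense()["joints"],r.sense()["gripper_force"])
rel((.58,0,.27),rot(y,np.pi/6)); rel((*p,.25),rot(y,-np.pi/3))
E
```

```text
time_s: 28.95
tcp_pos: [0.5852, -0.0563, 0.3217]
ee_rot: [[0.259, -0.952, -0.162], [-0.822, -0.305, 0.48], [-0.506, 0.009, -0.862]]
wrist_force: [0.1, 0.8, -2.1]
gripper_width: 0.535
gripper_force: 29.2
tcp_pos: [0.617, -0.0489, 0.3299]
[0.629 0.207]
[ -2.496  24.876  16.594 -29.601 -88.899  13.79 ] 29.350482175644856
shift [-16.614  28.755  28.18 ] rotvec [ 0.005  0.006 -0.006] tcp target [ 0.584 -0.025  0.314]
shift [-227.312  -51.529  195.622] rotvec [ 0.008  1.577 -0.   ] tcp target [0.622 0.25  0.276]
```

```bash
python3 -m pendant '[[[-25,-5,10],[0,0.1,0]],[[-52,-10,20],[0,0.2,0]],[[-80,-15,32],[0,0.32,0]],[[-108,-20,45],[0,0.46,0]],[[-135,-26,60],[0,0.6,0]],[[-160,-32,78],[0,0.75,0]],[[-185,-38,98],[0,0.9,0]],[[-208,-43,120],[0,1.05,0]],[[-230,-48,142],[0,1.19,0]],[[-245,-51,160],[0,1.33,0]]]'
python3 -m pendant '[[[0,0,0],[0,0.13,0]],[[0,0,0],[0.004,0.245,0]],[[0,0,0],[0.004,0.245,0]],[[0,0,0],[0.004,0.245,0]]]' | grep pos
python3 - <<'E'
from tilt import *
tilt((105,120,50),(125,255,255),.067)
y=np.radians(-80.95)
rel((.629,.207,.158),rot(y,-np.pi/3))
print(r.sense()["joints"],r.sense()["gripper_width"])
E
```

```text
time_s: 30.25
tcp_pos: [0.6212, 0.2493, 0.314]
ee_rot: [[0.116, -0.988, 0.106], [-0.682, -0.157, -0.714], [0.722, 0.011, -0.692]]
wrist_force: [0.7, 0.1, -1.5]
gripper_width: 0.536
gripper_force: 29.4
tcp_pos: [0.6217, 0.247, 0.3136]
blob [274.05  202.048] [ 235  162   77   83 5272]
0 [279.583 191.505] 15 [279.665 195.066] 30 [279.739 204.02 ] 45 [279.795 218.46 ] 60 [279.825 237.638] 75 [279.821 259.798] 90 [279.783 282.367] 
shift [-115.26    -1.564   62.942] rotvec [0.004 0.005 0.006] tcp target [0.622 0.251 0.183]
[ 46.213  36.508  -2.571  43.509 -95.146 -51.312] 0.5354559890371798
```

```bash
python3 -m pendant '[[[-15,0,8],[0,0,0]],[[-35,0,19],[0,0,0]],[[-55,0,30],[0,0,0]],[[-75,-1,41],[0,0,0]],[[-92,-1,50],[0,0,0]],[[-105,-1,58],[0.004,0.005,0.006]],[[-115,-1,63],[0.004,0.005,0.006]],[[-115,-1,63],[0.004,0.005,0.006]]]'
python3 -m pendant '[[[-4,0,2.3],[0,0,0]],[[-8,0,4.6],[0,0,0]],[[-11,0,6.4],[0,0,0]],[[-11,0,6.4],[0,0,0]]]' | grep -E "pos|wrist"
```

```text
time_s: 31.5
tcp_pos: [0.6211, 0.2502, 0.1811]
ee_rot: [[0.08, -0.987, 0.136], [-0.489, -0.158, -0.858], [0.868, 0.002, -0.496]]
wrist_force: [0.4, -0.5, -1.7]
gripper_width: 0.535
gripper_force: 29.4
tcp_pos: [0.6214, 0.2502, 0.1703]
wrist_force: [-0.2, -0.6, -1.8]
```

```bash
python3 -m pendant '[[[-1,0,0.6],[0,0,0]],[[-2,0,1.2],[0,0,0]],[[-2,0,1.2],[0,0,0]]]' | grep -E "pos|wrist"
python3 -m pendant '[[[-1,0,0.6],[0,0,0]],[[-2,0,1.2],[0,0,0]],[[-2,0,1.2],[0,0,0]]]' | grep -E "pos|wrist"
```

```text
tcp_pos: [0.6214, 0.2503, 0.1681]
wrist_force: [-0.7, 0.2, -1.1]
tcp_pos: [0.6215, 0.2503, 0.166]
wrist_force: [0.2, -0.1, -0.4]
```

```bash
python3 -m pendant '[[[-1,0,0.6],[0,0,0]],[[-2,0,1.2],[0,0,0]],[[-2,0,1.2],[0,0,0]]]' | grep -E "pos|wrist"
python3 -m pendant '[[[-1,0,0.6],[0,0,0]],[[-2,0,1.2],[0,0,0]],[[-2,0,1.2],[0,0,0]]]' | grep -E "pos|wrist|width"
```

```text
tcp_pos: [0.6214, 0.2503, 0.1657]
wrist_force: [-2.9, 1.2, 5.1]
tcp_pos: [0.6211, 0.2502, 0.1651]
wrist_force: [-5.8, 1.6, 10.9]
gripper_width: 0.532
```

Contact. I release, withdraw and measure both caps.

```bash
python3 -m pendant '[[[0,0,0],[0,0,0]],[[0,0,0],[0,0,0]],[[0,0,0],[0,0,0]],[[0,0,-5],[0,0,0]],[[0,0,-15],[0,0,0]],[[0,0,-35],[0,0,0]],[[0,0,-60],[0,0,0]],[[0,0,-90],[0,0,0]],[[0,0,-110],[0,0,0]],[[0,0,-110],[0,0,0]]]' 0.9
python3 - <<'E'
from go import *
S=r.capture("scene");D=r.capture("side");W=r.capture("wrist");C=dict(s=cam(S),d=cam(D),w=cam(W))
a=np.radians(9.05);R=np.array([[np.cos(a),-np.sin(a)],[np.sin(a),np.cos(a)]])
def blobs(F,X,lo,hi,rad):
    m=cv2.inRange(cv2.cvtColor(F["frame"],cv2.COLOR_RGB2HSV),lo,hi);n,l,st,ce=cv2.connectedComponentsWithStats(m)
    k=[i for i in range(1,n) if st[i,4]>20 and np.hypot(*(ce[i]-X))<rad]; k.sort(key=lambda i:-st[i,4])
    return (ce[k[0]],st[k[0]]) if k else None
for n,lo,hi,x in (("orange",(5,150,60),(18,255,255),(.642,.122,.175)),("blue",(105,120,50),(125,255,255),(.630,.20,.175))):
    P=[]
    for k,F in (("s",S),("w",W)):
        b=blobs(F,proj(C[k],x),lo,hi,60 if k=="w" else 20); print(n,k,proj(C[k],x),b)
        if b: P.append((C[k],b[0]))
    if len(P)>1: p,e=tri(*P); print(p,e,"shaker",R.T@(p[:2]-[.5455,.1885]))
a=[cv2.resize(i["frame"][y:y+h,x:x+w,::-1],(400,450),interpolation=cv2.INTER_CUBIC) for i,x,y,w,h in ((D,180,120,178,200),(S,230,110,160,180))]
cv2.imwrite("pics/p4.png",np.hstack(a))
E
```

```text
time_s: 34.1
tcp_pos: [0.6063, 0.348, 0.2175]
ee_rot: [[0.077, -0.987, 0.142], [-0.494, -0.162, -0.854], [0.866, -0.004, -0.5]]
wrist_force: [0.5, 0.5, 0.8]
gripper_width: 0.904
gripper_force: 0.0
orange s [317.88  200.369] (array([318.302, 200.353]), array([313, 195,  12,  12, 116], dtype=int32))
orange w [278.934 116.691] (array([277.75 , 116.402]), array([262, 100,  33,  34, 981], dtype=int32))
[0.643 0.123 0.175] 6.763939331099543e-05 shaker [ 0.086 -0.081]
blue s [333.062 190.611] (array([333.109, 190.446]), array([328, 185,  11,  11, 101], dtype=int32))
blue w [278.435 164.548] (array([280.201, 164.703]), array([ 259,  143,   44,   45, 1639], dtype=int32))
[0.629 0.201 0.175] 0.0005113138698526688 shaker [ 0.084 -0.001]
```

Both stand upright in one row, at shaker x 84–86 mm. Back to the red button.

```bash
python3 - <<'E'
from go import *
rel((.418,.3202,.27),rot(np.radians(-80.95),0))
E
python3 -m pendant '[[[35,0,-20],[0,0,0]],[[70,0,-40],[0,-0.1,0]],[[105,0,-60],[0,-0.22,0]],[[105,10,-60],[0,-0.35,0]],[[105,20,-60],[0,-0.48,0]],[[105,30,-60],[0,-0.6,0]],[[105,40,-60],[0,-0.72,0]],[[105,60,-60],[0,-0.84,0]],[[105,80,-60],[0,-0.95,0]],[[105,100,-60],[0,-1.045,0]]]'
python3 - <<'E'
from go import *
rel((.418,.3202,.20-.051),rot(np.radians(-80.95),0))
E
```

```text
shift [ 88.607 189.608 -57.76 ] rotvec [ 0.001 -1.05   0.001] tcp target [0.418 0.32  0.321]
time_s: 35.25
tcp_pos: [0.5069, 0.3269, 0.3366]
ee_rot: [[0.156, -0.988, -0.0], [-0.988, -0.156, -0.001], [0.001, 0.0, -1.0]]
wrist_force: [1.3, -0.1, -0.3]
gripper_width: 0.906
gripper_force: 0.0
shift [ -7.413  88.761 136.596] rotvec [ 0.    -0.001 -0.002] tcp target [0.418 0.32  0.2  ]
```

```bash
python3 -m pendant '[[[-3,40,0],[0,0,0]],[[-7,80,0],[0,0,0]],[[-7,89,20],[0,0,0]],[[-7,89,60],[0,0,0]],[[-7,89,100],[0,0,0]],[[-7,89,130],[0,0,0]],[[-7,89,145],[0,0,0]],[[-7,89,153],[0,0,0]],[[-7,89,153],[0,0,0]]]' 0.7
python3 -m pendant '[[[0,0,0],[0,0,0]],[[0,0,0],[0,0,0]],[[0,0,0],[0,0,0]],[[0,0,0],[0,0,0]],[[0,0,0],[0,0,0]],[[0,0,0],[0,0,0]]]' 0.0
```

```text
time_s: 36.15
tcp_pos: [0.4186, 0.3194, 0.1826]
ee_rot: [[0.157, -0.988, -0.001], [-0.988, -0.157, -0.007], [0.007, 0.002, -1.0]]
wrist_force: [0.9, 0.1, -0.0]
gripper_width: 0.7
gripper_force: 0.0
time_s: 36.75
tcp_pos: [0.4187, 0.3206, 0.184]
ee_rot: [[0.158, -0.987, 0.001], [-0.987, -0.158, -0.005], [0.005, -0.0, -1.0]]
wrist_force: [-1.3, 0.3, 2.4]
gripper_width: 0.312
gripper_force: 30.0
```

```bash
python3 -m pendant '[[[0,0,3],[0,0,0]],[[0,0,6],[0,0,0]],[[0,0,8.5],[0,0,0]],[[0,0,8.5],[0,0,0]]]' | grep -E "pos|wrist|width"
python3 -m pendant '[[[0,-8,0],[0,0,0]],[[0,-16,0],[0,0,0]],[[0,-24,0],[0,0,0]],[[0,-31,0],[0,0,0]],[[0,-36,0],[0,0,0]],[[0,-40,0],[0,0,0]],[[0,-43,0],[0,0,0]],[[0,-45,0],[0,0,0]],[[0,-45,0],[0,0,0]]]'
```

```text
tcp_pos: [0.4195, 0.3208, 0.1759]
wrist_force: [0.3, -1.4, 7.5]
gripper_width: 0.31
time_s: 38.05
tcp_pos: [0.4637, 0.3279, 0.176]
ee_rot: [[0.158, -0.987, 0.002], [-0.987, -0.158, -0.004], [0.005, -0.001, -1.0]]
wrist_force: [-1.9, -0.5, 7.1]
gripper_width: 0.312
gripper_force: 30.0
```

Slid in 45 mm. I let the button rise and release it.

```bash
python3 -m pendant '[[[0,0,-4],[0,0,0]],[[0,0,-8.5],[0,0,0]],[[0,0,-8.5],[0,0,0]],[[0,0,-8.5],[0,0,0]]]' | grep -E "pos|wrist"
python3 -m pendant '[[[0,0,0],[0,0,0]],[[0,0,0],[0,0,0]],[[0,0,0],[0,0,0]],[[0,0,-20],[0,0,0]],[[0,0,-50],[0,0,0]],[[0,0,-90],[0,0,0]],[[0,0,-130],[0,0,0]],[[0,0,-165],[0,0,0]],[[0,0,-165],[0,0,0]]]' 0.7
python3 - <<'E'
from go import *
S=r.capture("scene");D=r.capture("side")
a=[cv2.resize(i["frame"][y:y+h,x:x+w,::-1],(400,450),interpolation=cv2.INTER_CUBIC) for i,x,y,w,h in ((D,180,140,178,200),(S,240,130,133,150))]
cv2.imwrite("pics/p5.png",np.hstack(a))
rel((.48,.02,.30),rot(np.radians(-80.95),0))
for t in ((.4627,.3262,.12),(.4182,.3201,.12)): print(proj(cam(D),t),proj(cam(S),t))
for F in (D,S):
    h=cv2.cvtColor(F["frame"],cv2.COLOR_RGB2HSV);m=cv2.inRange(h,(0,150,60),(4,255,255))|cv2.inRange(h,(174,150,60),(180,255,255));_,l,st,ce=cv2.connectedComponentsWithStats(m)
    print([(ce[i].round(1),st[i]) for i in np.argsort(-st[1:,4])[:3]+1])
E
```

```text
tcp_pos: [0.4635, 0.3278, 0.1838]
wrist_force: [0.1, -0.1, 4.0]
time_s: 39.35
tcp_pos: [0.4645, 0.3295, 0.3545]
ee_rot: [[0.158, -0.987, 0.01], [-0.987, -0.158, 0.003], [-0.001, -0.01, -1.0]]
wrist_force: [0.9, 0.1, 0.3]
gripper_width: 0.699
gripper_force: 0.0
shift [307.283  31.609  -0.883] rotvec [-0.001 -0.004  0.   ] tcp target [0.48  0.02  0.351]
[238.588 253.644] [322.658 174.928]
[253.413 258.824] [312.855 171.031]
[(array([238.7, 253.6]), array([233, 248,  12,  13, 129], dtype=int32)), (array([105.2, 204.9]), array([100, 201,  11,   9,  84], dtype=int32)), (array([257., 262.]), array([257, 262,   1,   1,   1], dtype=int32))]
[(array([443.1, 203.5]), array([438, 200,  11,   8,  70], dtype=int32)), (array([323.1, 175.5]), array([320, 172,   7,   8,  50], dtype=int32)), (array([310., 181.]), array([310, 180,   1,   3,   3], dtype=int32))]
```

View pics/p5.png

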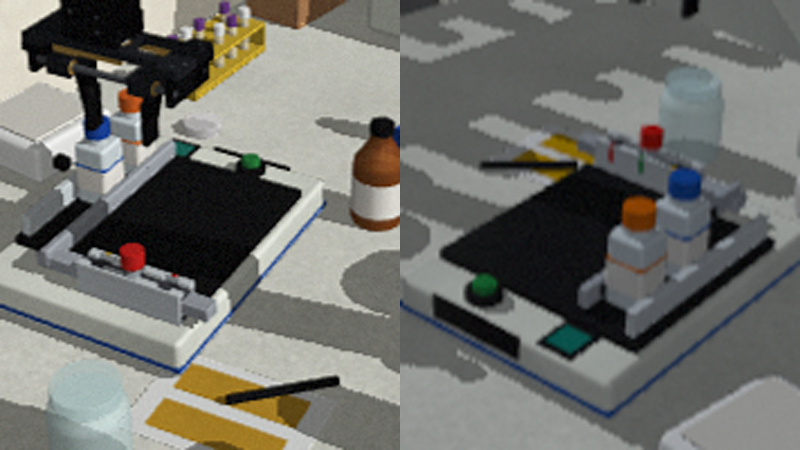

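The crops show both bottles held between bar and fence, and the red button up at the green mark (side blob (238.7,253.6) matches the prediction for "up"). Now the start button.

```bash
python3 -m pendant '[[[40,-4,0],[0,0,0]],[[80,-10,0],[0,0,0]],[[120,-16,0],[0,0,0]],[[160,-22,0],[0,0,0]],[[200,-28,0],[0,0,0]],[[235,-30,0],[0,0,0]],[[235,-30,0],[0,0,0]]]' 0.0 | grep pos
python3 - <<'E'
from go import *
P=[]
for n in ("scene","side","wrist"):
    F=r.capture(n);c=cam(F);m=cv2.inRange(cv2.cvtColor(F["frame"],cv2.COLOR_RGB2HSV),(50,110,50),(75,255,255));_,l,st,ce=cv2.connectedComponentsWithStats(m)
    x=proj(c,(.528,.0175,.075)); k=min([i for i in range(1,len(st)) if st[i,4]>15],key=lambda i:np.hypot(*(ce[i]-x)),default=None)
    print(n,x,k and (ce[k],st[k]))
    if k and np.hypot(*(ce[k]-x))<20: P.append((c,ce[k]))
p,e=tri(*P);print(p,e)
rel((p[0],p[1],.10),rot(np.radians(-80.95),0),.07)
E
```

```text
tcp_pos: [0.5295, 0.0977, 0.3478]
scene [267.2   223.939] (array([267.556, 224.4  ]), array([264, 221,   8,   7,  45], dtype=int32))
side [291.142 210.635] (array([291.395, 211.419]), array([288, 209,   8,   6,  43], dtype=int32))
wrist [290.534 116.407] (array([290.371, 115.464]), array([279, 104,  23,  24, 429], dtype=int32))
[0.528 0.017 0.073] 0.0013264993557363116
shift [ 81.53   14.016 178.903] rotvec [ 0.002 -0.005 -0.   ] tcp target [0.528 0.017 0.17 ]
```

```bash
python3 -m pendant '[[[40,7,0],[0,0,0]],[[81,14,20],[0,0,0]],[[81,14,60],[0,0,0]],[[81,14,100],[0,0,0]],[[81,14,140],[0,0,0]],[[81,14,165],[0,0,0]],[[81,14,179],[0,0,0]],[[81,14,187],[0,0,0]],[[81,14,187],[0,0,0]]]' | grep -E "pos|wrist"
python3 -m pendant '[[[0,0,4],[0,0,0]],[[0,0,8],[0,0,0]],[[0,0,12],[0,0,0]],[[0,0,15],[0,0,0]],[[0,0,15],[0,0,0]]]' | grep -E "pos|wrist"
```

```text
tcp_pos: [0.5283, 0.0187, 0.1621]
wrist_force: [0.2, -0.6, -0.7]
tcp_pos: [0.5291, 0.018, 0.1484]
wrist_force: [0.1, 1.0, 3.0]
```

```bash
python3 -m pendant '[[[0,0,1.5],[0,0,0]],[[0,0,3],[0,0,0]],[[0,0,3],[0,0,0]]]' | grep -E "pos|wrist"
python3 -m pendant '[[[0,0,1],[0,0,0]],[[0,0,2],[0,0,0]],[[0,0,2],[0,0,0]]]' | grep -E "pos|wrist"
```

```text
tcp_pos: [0.5291, 0.018, 0.1456]
wrist_force: [-0.7, 1.3, 4.5]
tcp_pos: [0.5292, 0.018, 0.1441]
wrist_force: [-1.9, 1.3, 7.4]
```

Bottomed out at 7.4 N. I retract and check everything.

```bash
python3 -m pendant '[[[0,0,-5],[0,0,0]],[[0,0,-20],[0,0,0]],[[0,0,-60],[0,0,0]],[[0,0,-100],[0,0,0]],[[0,0,-140],[0,0,0]],[[0,0,-180],[0,0,0]],[[0,0,-200],[0,0,0]],[[0,0,-200],[0,0,0]],[[0,0,-200],[0,0,0]]]'
python3 - <<'E'
from go import *
S=r.capture("scene");D=r.capture("side");C=[cam(S),cam(D)]
def near(F,c,X,rs):
    h=cv2.cvtColor(F["frame"],cv2.COLOR_RGB2HSV);m=0
    for lo,hi in rs: m=m|cv2.inRange(h,lo,hi)
    _,l,st,ce=cv2.connectedComponentsWithStats(m);x=proj(c,X)
    k=[i for i in range(1,len(st)) if st[i,4]>15 and np.hypot(*(ce[i]-x))<25]; return (ce[min(k,key=lambda i:np.hypot(*(ce[i]-x)))].round(1) if k else None),x
for n,X,rs in (("orange",(.644,.123,.175),[((5,150,60),(18,255,255))]),("blue",(.63,.201,.175),[((105,120,50),(125,255,255))]),("red",(.4627,.3262,.12),[((0,150,60),(4,255,255)),((174,150,60),(180,255,255))]),("green",(.528,.0175,.073),[((50,110,50),(75,255,255))]),("dcap",(.429,-.272,.105),[((0,0,0),(180,255,45))])):
    o=[near(F,c,X,rs) for F,c in zip((S,D),C)]; print(n,o)
    if all(q[0] is not None for q in o): print(*tri(*[(c,q[0]) for c,q in zip(C,o)]))
E
```

```text
time_s: 43.2
tcp_pos: [0.5282, 0.0188, 0.3425]
ee_rot: [[0.157, -0.988, -0.0], [-0.988, -0.157, -0.004], [0.004, 0.001, -1.0]]
wrist_force: [-0.5, -0.5, -1.3]
gripper_width: 0.003
gripper_force: 0.0
orange [(array([319. , 200.6]), array([318.587, 200.526])), (array([238. , 184.4]), array([238.11 , 184.118]))]
[0.644 0.124 0.174] 0.0004386419815531525
blue [(array([334.1, 191. ]), array([333.284, 190.51 ])), (array([222.7, 196.1]), array([223.27 , 195.976]))]
[0.632 0.202 0.174] 0.00046671572033698573
red [(array([323.1, 175.5]), array([322.658, 174.928])), (array([238.7, 253.6]), array([238.588, 253.644]))]
[0.465 0.325 0.119] 0.0009898705012778074
green [(array([267.7, 224.5]), array([267.205, 224.462])), (array([291.4, 211.4]), array([291.143, 211.193]))]
[0.528 0.018 0.073] 0.0010886444535402595
dcap [(array([171.4, 237.8]), array([167.692, 236.442])), (array([368. , 175.7]), array([367.768, 176.019]))]
[ 0.432 -0.268  0.103] 0.006138230211017256
```

All of it checks out, so I hand in.

```bash
python3 -c "
from station import r
print(r.finish_job())"
```

```text
the job is handed in; nothing more can be done
None
```

The job is handed in at about 43 s on the robot's clock: black-capped bottle upright on the mat, orange and blue bottles (bottle_a was absent) upright in one row and clamped with the red button up at the green mark, start button pressed and back up; the hand-in returned no verdict.

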